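# Lay a soil block over for its side-view photograph and set the scale beside it

## Robot

A 7-joint arm with a two-finger parallel gripper is mounted at the origin on a cart in front of the work surface, level with it; the furniture and walls round the work are solid. World frame = base frame: x ahead of the robot, y to its left, z up, the work surface at z = 0. Lengths are in mm, angles in rad, forces in N, time in s.
With the tool pointing down it reaches from about 350 to 900 mm from the base axis. Payload 19.9 kg.
Tool frame: the origin (TCP) lies at the very end of the fingers, on their centre line; the grasp point (between the pads) lies tcp_to_grasp behind it (tcp_to_grasp is the distance from the TCP to the grasp point, in mm); z points along the fingers, y is the direction in which the jaws open and shut (so a half turn about z gives the same grasp; the last joint's range is limited). The gripper opens to 85 mm and grips with 20 to 120 N. Pads are 22 mm wide; open, the fingers measure 114 mm over their backs; the gripper's body (76 mm by 85 mm) begins 54 mm behind the grasp point. The pads swing forward as they close: fully open they stand 13 mm farther back than shut.
Start: joints at [1.25, 0.417, -0.01, 1.614, 0.005, 1.111, -0.053], TCP at [171.997, -600.848, 231.26] pointing down, gripper open.
Joint ranges: [-2.81, 2.81], [-0.39, 2.02], [-1.27, 1.25], [0.06, 2.57], [-1.19, 4.33], [0.19, 2], [-2.82, 2.82]. Speed limits (rad/s): [1.89, 1.89, 2.39, 2.39, 3.01, 3.01, 3.01].

## Interface

Orientations are given as a rotation vector (axis times angle).
In Python, from cell import * gives the robot as it stands.
- The arm moves only by the tool jog_arm, never from a script. Its argument "motion" is a list of rows, each a list of 7 numbers: the turn, a rotation vector about the tool's x, y, z in rad, then the shift along the tool's x, y, z in mm, then the finger opening in mm, from 0 to 85.4. In form: [[ax, ay, az, tx, ty, tz, fingers], ...]. A call has exactly 10 rows; each row is the pose to reach, as a shift and turn from the pose commanded when the call began, along the tool's axes at that moment; what a row does not reach only later rows make up. A row lasts 1/12 s, in which the tool goes at most 41.7 mm and 7.16 degrees, less where a joint would pass 70% of its speed; a pose out of reach is approached as far as the arm can. A call with a gripper value outside its range is refused whole. The fingers move at their own pace and stop on an object; "squeeze" is the grip in N (left out, the last holds). Time passes only in rows, so rows that repeat a pose let the fingers close, or fill a call up. It gives the time, the measured TCP pose, the force and the opening at its end, in the units of the state.
- get_state(): the state, without advancing time (a new reading comes with each control period).
- capture(name): name is "scene" or "top"; returns the picture (384x512x3 uint8, blue, green, red); there is no depth.
- camera_model(name): a dict with "fx", "fy", "cx", "cy" (pixels), "rvec" (rotation vector, rad) and "tvec" (3), from world to camera coordinates, as OpenCV has them. Camera axes: x right, y down, z forward; pixel columns grow to the right and rows downward; lengths in mm; the calibration is good to about 2 mm. A picture is of the moment at which its call begins. camera_model takes no time and is no camera call.
- sign_off(): hands the job in, once; it reports no verdict.
The state is a dict: "t": time; "q": joint angles; "joint_vel": joint speeds; "tau": joint torques, N m; "eef_pos": TCP position; "tool_rot": TCP orientation; "force": force on the tool from outside, world axes, zero at the start; "torque": the same for the moment, N m; "gripper_width": finger opening in mm.
Only numpy, scipy, OpenCV 4.12 (cv2) and the standard library are available. Lean on these libraries where they do the work, as an engineer would, in place of code of your own. Each camera call takes 0.05 s, during which the arm holds its last target.

## Task

Lay the soil block that stands on the copy stand over for its side-view photograph: slide its foot up against the front edge of the raised grey plate without pushing hard, tip it over that edge so that the face toward you ends up looking at the camera, and push its overhanging end in flush with the plate's front edge. Then snap the banded scale rod forward out of its two spring clips and lay it in the two notched rests beside the block. Do not touch the camera or disturb the marker and the sherd on the board.

Things in the scene. Friction and masses are not known exactly. Their poses are not given: they have to be found in the camera images.
- copy_stand: Copy stand, fixed. Origin on the table under the middle of the grey plate's front edge; x to the column (at x = 153 mm), y left, z up. Plywood board: upper face at z = 20 mm, x = -137 to 172, y = -182 to 162 mm. On it the plate, 12 mm thick, upper face at z = 32 mm, x = 0 to 130, y = -160 to 130 mm; its square front edge at x = 0 is a 12 mm step: the stop and datum.
- edge_mid (a point): Middle of the plate's upper front edge, 32 mm above the table; axes as the stand's. A block tipped over this edge comes to lie with 10 to 40 mm of it overhanging in front (toward -x).
- camera_head: Camera on its arm, fixed; origin and axes as the stand's. Black ring light, 92 mm wide, centred at x = 58 mm, y = 0, underside at z = 265 mm; above it the camera, x = 20 to 96, y = -54 to 54 mm, to z = 370 mm, and its arm back to the column. An upright gripper that tips the block would strike it: lean the tool 20 to 45 degrees, gripper back toward the robot.
- block: Sawn block of resin-set soil, brown layers, loose, 0.45 to 0.85 kg. Stands 100 mm high (z), 90 mm wide (y), 56 mm deep (x; -x faces the robot, +x the plate). Origin at the centre of its foot. Laid over, its x points down, its z along the stand's x, and the origin is the middle of its near end. Wider than most grippers open.
- block_foot (a point): Middle of the block's bottom edge on the plate's side, 28 mm along its x from its origin, axes as the block's; 12 to 40 mm short of the plate at the start. Pushed under 25 mm above the board the block slides (2 to 8 N) until the edge is felt; against the edge and pushed near its top it tips (2 to 5 N), balancing at about 40 degrees. Never push it with more than 40 N.
- clip_holder: Rod holder, fixed. Origin on the table below the middle of the rod's seat, y along the rod. Dark base 85 x 150 x 8 mm; two posts 18 mm wide, 105 mm high at y = 48 and -48 mm, x = 13 to 21 mm, each with a steel C-shaped spring clip 14 mm wide, mouth toward the holder's -x (to the robot). Nothing between the posts above the base.
- clip_mid (a point): Middle of the rod's seat in the clips, 90 mm above the table; axes as the holder's. The rod comes out along -x: the pull rises to about 12 to 18 N, then the clips let go with a snap and it is free 10 mm from its seat.
- scale_rod: Round scale rod, 12 mm diameter, 140 mm long, black and white bands, loose, 50 g. Origin at its centre, y along its length. Starts level in the two clips, 90 mm above the table; the 80 mm between the clips are free to grip.
- rest_mid (a point): Where the rod's centre lies when home: 85 mm above the table, at x = 70, y = -130 mm of the stand; axes as the stand's. The rests are two aluminium posts 12 mm thick at x = 30 and 110 mm with open V-notches 25 mm wide at the top (tops at 90 mm), so the rod lies along the stand's x. Clear between them down to the plate.
- marker: Black marker pen, 12 x 125 x 12 mm, loose, on the right of the board's front part, along the stand's x. Leave it alone. Origin under its middle.
- sherd: Pottery sherd, 26 x 44 x 13 mm, loose, on the left of the board's front part. Leave it alone. Origin under its middle.

How it is judged:
By the outcome, as a careful person would: the job done as asked, in the order asked, and still so for the second after the job is handed in, with the robot touching nothing.
It also fails if it takes over 61 s, if anything falls off the work surface, if the arm or the gripper's body presses on something with over 40 N, if the wrist force passes 120 N, or if a joint passes its speed limit or range.

## Working session

There is one attempt and no reset: what is moved stays moved. The work goes in short steps, Python scripts to look and compute and a tool call to move; the robot and the scene stay as the last step left them, time stands still between calls to the robot, and variables do not carry over. Pictures are saved under pics/ and viewed, and the job is handed in when it is done.

Besides the shell and the picture viewer there is one more tool, called after "Request:" as name(argument=value, ...), one argument or row to a line, values as JSON. jog_arm: Moves the arm, as the interface text tells. Its arguments: {"type":"object","properties":{"motion":{"type":"array","items":{"type":"array","items":{"type":"number"}}},"squeeze":{"type":"number"}},"required":["motion"]}

```bash
mkdir -p pics; ls
python3 - <<'E'
from cell import *
import cv2
print(get_state())
for n in("scene","top"):
    im=capture(n); cv2.imwrite(f"pics/{n}0.png",im); print(n,camera_model(n))
E
```

```text
pics
{'t': 0.0, 'q': array([ 1.25049748,  0.41796097, -0.01034098,  1.61416191,  0.0047019 ,
        1.11067117, -0.05300383]), 'joint_vel': array([ 4.96922700e-05, -1.82426338e-04, -1.47013852e-04,  5.43562643e-04,
       -1.26426648e-04, -9.87328913e-04, -1.59930863e-03]), 'tau': array([ 1.53151963e-03, -8.64445639e+01,  6.79584201e-01, -4.34904742e+01,
        1.90772221e-02,  7.36198708e-03, -7.54123539e-05]), 'eef_pos': array([ 171.92058497, -600.54296531,  230.6733558 ]), 'tool_rot': array([-3.10996753e+00, -4.36421126e-01,  3.73682570e-04]), 'force': array([-0.11855182,  0.2351061 , -0.03552879]), 'torque': array([-0.01822055,  0.04410121, -0.03687844]), 'gripper_width': 85.30143968028786}
scene {'fx': 353.01866701454577, 'fy': 353.01866701454577, 'cx': 259.7516570682238, 'cy': 198.97890019113353, 'rvec': array([ 0.70534272, -2.6744478 ,  0.99714051]), 'tvec': array([435.35963197, 305.32086032, 876.54013769])}
top {'fx': 381.41928419759546, 'fy': 381.41928419759546, 'cx': 250.28500184410132, 'cy': 194.83298582024338, 'rvec': array([ 2.13951531, -2.14251374,  0.15482694]), 'tvec': array([-68.15995425, 543.20345574, 864.3376496 ])}
```

View pics/scene0.png

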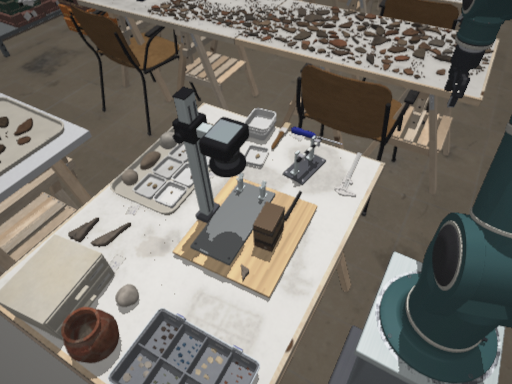

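View pics/top0.png

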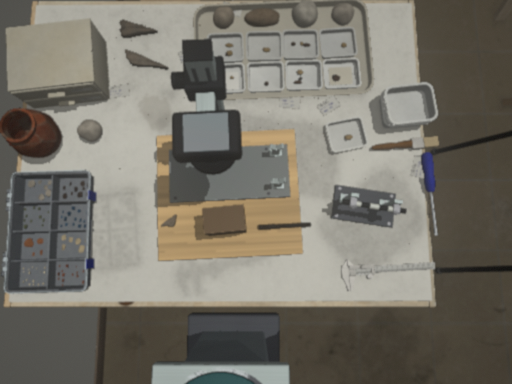

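```bash
cat > h.py <<'E'
import numpy as np, cv2
from scipy.spatial.transform import Rotation as R
from cell import *
def cam(n):
    m=camera_model(n); K=np.array([[m['fx'],0,m['cx']],[0,m['fy'],m['cy']],[0,0,1.]])
    return K,R.from_rotvec(m['rvec']).as_matrix(),np.array(m['tvec'])
def ray(n,uv):
    K,Rm,t=cam(n); d=Rm.T@np.linalg.inv(K)@np.array([uv[0],uv[1],1.]); return -Rm.T@t,d
def onz(n,uv,z):
    c,d=ray(n,uv); return c+d*(z-c[2])/d[2]
def proj(n,P):
    K,Rm,t=cam(n); p=(Rm@np.atleast_2d(P).T).T+t; p=p@K.T; return p[:,:2]/p[:,2:]
def tri(uv1,uv2):
    c1,d1=ray('scene',uv1);c2,d2=ray('top',uv2)
    s=np.linalg.lstsq(np.c_[d1,-d2],c2-c1,rcond=None)[0]
    a=c1+s[0]*d1;b=c2+s[1]*d2; return (a+b)/2,np.linalg.norm(a-b)
def crop(im,x0,y0,x1,y1,s,fn):
    cv2.imwrite(fn,cv2.resize(im[y0:y1,x0:x1],None,fx=s,fy=s,interpolation=cv2.INTER_CUBIC))
E
python3 - <<'E'
from h import *
a=cv2.imread('pics/top0.png');crop(a,145,120,315,270,4.5,'pics/t_a.png');crop(a,315,170,415,240,7,'pics/t_b.png')
a=cv2.imread('pics/scene0.png');crop(a,170,110,330,300,3.1,'pics/s_a.png')
for n in('scene','top'): print(ray(n,(256,192)))
E
```

```text
(array([187.4153232 , 509.90325063, 869.45708433]), array([ 0.35948206, -0.5704594 , -0.7388183 ]))
(array([408.01648026, -73.76979652, 935.34801821]), array([ 0.1566146 , -0.00963798, -0.98775435]))
```

View pics/t_a.png

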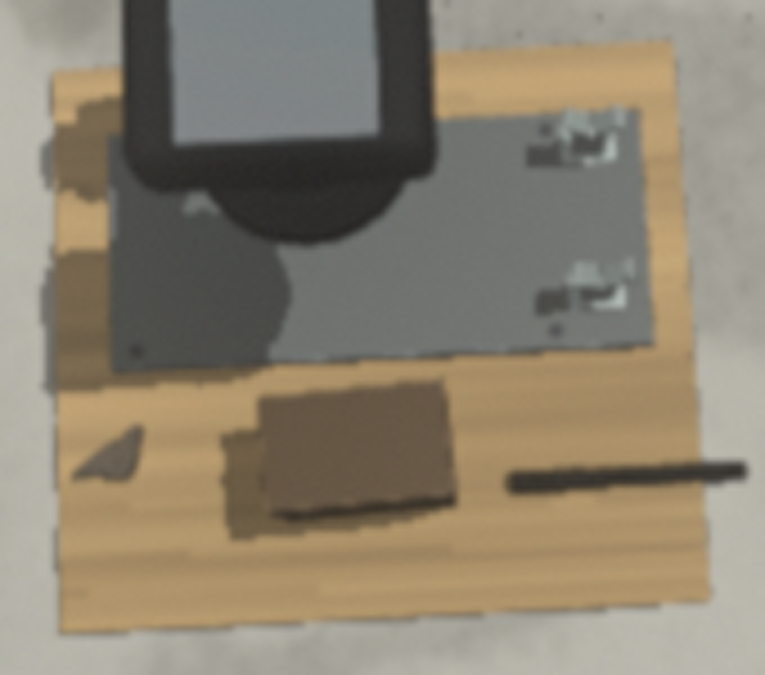

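View pics/t_b.png

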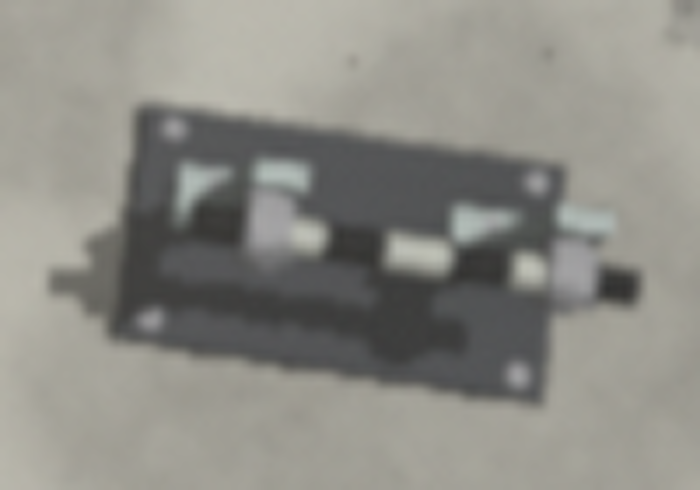

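View pics/s_a.png

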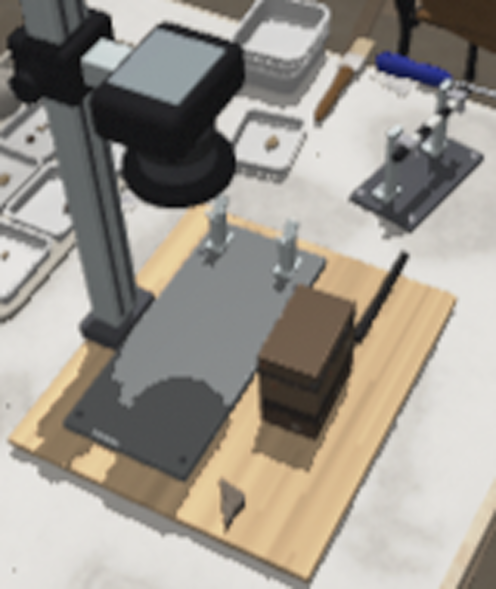

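```bash
cat >> h.py <<'E'
def up(u,x0,y0,s): return ((u[0]+.5)/s-.5+x0,(u[1]+.5)/s-.5+y0)
E
python3 - <<'E'
from h import *
f=lambda u:up(u,145,120,4.5)
P=[((60,633),20,(-137,162)),((710,600),20,(-137,-182)),((674,42),20,(172,-182)),((52,72),20,(172,162)),((112,372),32,(0,130)),((653,347),32,(0,-160)),((639,108),32,(130,-160))]
W=np.array([onz('top',f(u),z)[:2] for u,z,_ in P]); L=np.array([p[2] for p in P],float)
wc=W.mean(0);lc=L.mean(0);H=(L-lc).T@(W-wc);th=np.arctan2(H[0,1]-H[1,0],H[0,0]+H[1,1])
c,s=np.cos(th),np.sin(th);Rm=np.array([[c,-s],[s,c]]);o=wc-Rm@lc
print('stand',o,th,np.degrees(th)); print(W-(L@Rm.T+o))
to=lambda p:Rm.T@(np.array(p)[:2]-o)
B=[onz('top',f(u),120) for u in[(258,397),(443,380),(456,497),(272,513)]]
print('block',np.round([to(b) for b in B],1), to(np.mean(B,0)), np.linalg.norm(B[0]-B[1]),np.linalg.norm(B[1]-B[2]))
e=(B[0]+B[3]-B[1]-B[2])[:2];print('block yaw world',np.degrees(np.arctan2(e[1],e[0]))-90)
print('marker',[to(onz('top',f(u),26)) for u in[(508,482),(746,470)]])
print('sherd',[to(onz('top',f(u),25)) for u in[(140,430),(72,478),(132,478)]])
# scene check
g=lambda u:up(u,170,110,3.1)
for u,z in[((310,580),20),((456,298),20),((10,440),20),((185,477),32),((323,258),32),((300,285),120),((353,303),120),((317,382),120),((258,360),120)]: print(u,to(onz('scene',g(u),z)).round(1))
# clips top
k=lambda u:up(u,315,170,7)
C=[((142,105),8),((565,165),8),((543,402),8),((112,335),8)]
c8=[onz('top',k(u),8)[:2] for u,z in C];print('base',np.round(c8,1), np.mean(c8,0))
print('rod',[onz('top',k(u),90) for u in[(195,222),(638,287)]])
E
```

```text
stand [532.9558136   -4.57626593] 0.047513333856550446 2.7223135005763837
[[ 1.40572904 -0.6363352 ]
 [ 1.90764665  0.67975142]
 [-1.4425377  -0.60868686]
 [-1.35912448 -0.11314426]
 [-0.02879081 -0.96834469]
 [-0.89433202  1.18774861]
 [ 0.41140932  0.45901098]]
block [[-28.   40.7]
 [-24.2 -48.1]
 [-80.3 -51.7]
 [-83.6  35.7]] [-54.05207915  -5.85093615] 88.84746337657242 56.225667362947156
block yaw world 5.039976168041619
marker [array([-68.25426768, -78.21457366]), array([ -68.07196974, -204.33378292])]
sherd [array([-30.98467348, 116.13323045]), array([-54.77235246, 152.70347597]), array([-56.32960032, 120.86975754])]
(310, 580) [-140.  163.]
(456, 298) [-137.1 -176.7]
(10, 440) [166.8 163.4]
(185, 477) [ -1.7 130.7]
(323, 258) [   2.5 -156.8]
(300, 285) [-27.1 -45.7]
(353, 303) [-78.9 -47.6]
(317, 382) [-88.   44.1]
(258, 360) [-32.8  45.8]
base [[ 573.2 -277.3]
 [ 551.6 -424.8]
 [ 468.6 -412.4]
 [ 492.  -264.1]] [ 521.35794687 -344.65064137]
rod [array([ 520.70082003, -274.9089843 ,   90.        ]), array([ 499.6410908 , -414.60439225,   90.        ])]
```

```bash
cat >> h.py <<'E'
SO=np.array([533.,-4.6]);TH=0.0475
def st(x,y,z): 
    c,s=np.cos(TH),np.sin(TH); return np.array([SO[0]+c*x-s*y,SO[1]+s*x+c*y,z])
def tost(p):
    c,s=np.cos(TH),np.sin(TH); d=np.array(p)[:2]-SO; return np.array([c*d[0]+s*d[1],-s*d[0]+c*d[1],p[2]])
def ori(lean,yaw):
    l=np.radians(lean); z=np.array([np.cos(yaw)*np.sin(l),np.sin(yaw)*np.sin(l),-np.cos(l)]); y=np.array([np.sin(yaw),-np.cos(yaw),0]); return np.c_[np.cross(y,z),y,z]
def rel(p0,R0,p1,R1):
    return np.r_[R.from_matrix(R0.T@R1).as_rotvec().round(3),(R0.T@(p1-p0)).round(1)]
def cur():
    s=get_state(); return np.array(s['eef_pos']),R.from_rotvec(s['tool_rot']).as_matrix()
def chain(*ts):
    p,r=cur()
    for a in ts: print(rel(p,r,*a)); p,r=a
E
python3 - <<'E'
from h import *
import cell
print([ (k,getattr(cell,k)) for k in dir(cell) if not k.startswith('_') and not callable(getattr(cell,k))])
o=ori(35,TH)
chain((np.array([290,-270,235.]),ori(10,0)),(st(-150,-4,150),o),(st(-112,-4,34),o))
E
```

```text
[('tcp_to_grasp', 18.700000000000003)]
[-2.500e-02  1.740e-01  2.780e-01  2.045e+02 -2.853e+02 -4.000e+00]
[ 1.800e-02  4.360e-01 -4.400e-02  7.720e+01 -2.543e+02  9.990e+01]
[  0.    0.    0.  -35.4   0.  116.8]
```

Request:
jog_arm(
  motion=[
    [-0.02,0.17,0.28,204,-285,-4,60],
    [-0.02,0.17,0.28,204,-285,-4,60],
    [-0.02,0.17,0.28,204,-285,-4,60],
    [-0.02,0.17,0.28,204,-285,-4,60],
    [-0.02,0.17,0.28,204,-285,-4,60],
    [-0.02,0.17,0.28,204,-285,-4,60],
    [-0.02,0.17,0.28,204,-285,-4,60],
    [-0.02,0.17,0.28,204,-285,-4,60],
    [-0.02,0.17,0.28,204,-285,-4,60],
    [-0.02,0.17,0.28,204,-285,-4,60],
  ],
)

```text
t: 0.93
eef_pos: [290.7, -267.4, 235.4]
tool_rot: [-3.126, -0.004, -0.267]
force: [0.4, -0.7, 0.3]
gripper_width: 60.1
```

Run:
```python
from h import *
s=get_state();print(s['t'],s['q'].round(2),s['eef_pos'],s['force'])
o=ori(35,TH)
chain((st(-150,-4,150),o),(st(-112,-4,34),o))
```

```text
0.9333 [ 1.   -0.07 -0.23  2.21 -0.18  0.89 -0.69] [ 290.66082185 -267.39060506  235.42287055] [ 0.39997234 -0.66619925  0.31060888]
[ 1.400e-02  4.400e-01 -4.300e-02  7.740e+01 -2.511e+02  1.009e+02]
[  0.    0.    0.  -35.4   0.  116.8]
```

Request:
jog_arm(
  motion=[
    [0.014,0.44,-0.043,77,-251,101,60],
    [0.014,0.44,-0.043,77,-251,101,60],
    [0.014,0.44,-0.043,77,-251,101,60],
    [0.014,0.44,-0.043,77,-251,101,60],
    [0.014,0.44,-0.043,77,-251,101,60],
    [0.014,0.44,-0.043,77,-251,101,60],
    [0.014,0.44,-0.043,77,-251,101,60],
    [0.014,0.44,-0.043,77,-251,101,60],
    [0.014,0.44,-0.043,77,-251,101,60],
    [0.014,0.44,-0.043,77,-251,101,60],
  ],
)

```text
t: 1.77
eef_pos: [401.8, -17.3, 163.2]
tool_rot: [-2.989, -0.069, -0.905]
force: [3.5, -17.9, 4.8]
gripper_width: 60.1
```

Run:
```python
from h import *
s=get_state();print(s['t'],s['q'].round(2),s['eef_pos'],tost(s['eef_pos']),s['force'],s['gripper_width'])
o=ori(35,TH)
chain((st(-112,-4,34),o),(st(-92,-4,34),o))
crop(capture('scene'),170,60,400,300,2.5,'pics/s1.png')
```

```text
1.7667 [ 1.02 -0.15 -0.94  2.57 -1.19  0.19 -0.35] [401.76889961 -17.27534919 163.22728446] [-131.68493584   -6.42991902  163.22728446] [  3.47334698 -17.86116842   4.78721638] 60.0927226817694
[-4.000e-03  2.300e-02 -2.000e-03 -5.530e+01 -1.900e+00  1.184e+02]
[ 0.   0.   0.  16.4 -0.  11.5]
```

View pics/s1.png

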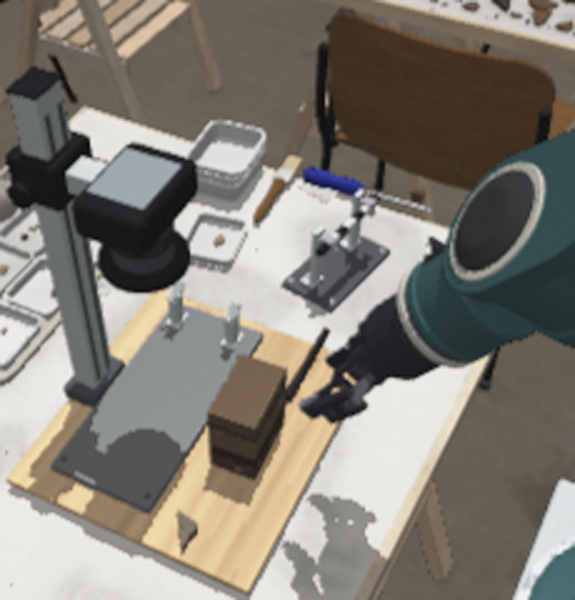

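```bash
cat > kin.py <<'E'
import numpy as np
from scipy.optimize import least_squares
from scipy.spatial.transform import Rotation as R
def fk(q,p):
    d1,d3,d5,d7,a1,a2,a3,a4,c1,c7,s=p
    Z=lambda t:R.from_euler('z',t).as_matrix();Y=lambda t:R.from_euler('y',t).as_matrix()
    M=Z(s[0]*q[0]+c1);x=np.array([0,0,d1])+M@[a1,0,0]
    M=M@Y(q[1]);M=M@Z(s[1]*q[2]);x=x+M@[a2,0,d3]
    M=M@Y(q[3]);x=x+M@[a3,0,0];M=M@Z(s[2]*q[4]);x=x+M@[0,0,d5]
    M=M@Y(q[5]);x=x+M@[a4,0,d7];M=M@Z(s[3]*q[6]+c7);return x,M
D=[([1.25049748,0.41796097,-0.01034098,1.61416191,0.0047019,1.11067117,-0.05300383],[171.92,-600.54,230.67],[-3.10996753,-0.436421126,0.00037]),
([1.00,-0.07,-0.23,2.21,-0.18,0.89,-0.69],[290.7,-267.4,235.4],[-3.126,-0.004,-0.267]),
([1.02,-0.15,-0.94,2.57,-1.19,0.19,-0.35],[401.77,-17.27,163.2],[-2.989,-0.069,-0.905])]
E
python3 - <<'E'
from kin import *
import itertools
best=[]
for s in itertools.product([1,-1],repeat=4):
  for c10 in (-2.54,-1.29+0,0.,-0.04,1.5,3):
   for c70 in (0,1.57,3.14,-1.57):
    def f(v):
        r=[]
        for q,x,rv in D:
            X,M=fk(q,list(v)+[s]); r+=list((X-x)/10)+list((M-R.from_rotvec(rv).as_matrix()).ravel()*20)
        return np.r_[r,np.array(v[4:8])/300]
    o=least_squares(f,[330,400,400,250,0,0,0,0,c10,c70],max_nfev=60); best.append((o.cost,s,o.x))
best.sort(key=lambda b:b[0])
for b in best[:4]: print(b[0],b[1],b[2].round(2))
E
```

```text
0.3627714749929563 (-1, -1, -1, -1) [ 2.7046e+02  5.0001e+02  4.5438e+02  2.7196e+02  6.1200e+01  1.6990e+01
  1.7880e+01  5.3610e+01 -5.0000e-02  1.5300e+00]
0.3627714749929588 (-1, -1, -1, -1) [ 2.7046e+02  5.0001e+02  4.5438e+02  2.7196e+02  6.1200e+01  1.6990e+01
  1.7880e+01  5.3610e+01 -5.0000e-02 -4.7600e+00]
0.36277147499296264 (-1, -1, -1, -1) [ 2.7046e+02  5.0001e+02  4.5438e+02  2.7196e+02  6.1200e+01  1.6990e+01
  1.7880e+01  5.3610e+01 -5.0000e-02  1.5300e+00]
0.3627714749929639 (-1, -1, -1, -1) [ 2.7046e+02  5.0001e+02  4.5438e+02  2.7196e+02  6.1200e+01  1.6990e+01
  1.7880e+01  5.3610e+01 -5.0000e-02  1.5300e+00]
```

```bash
cat >> kin.py <<'E'
LO=np.array([-2.81,-.39,-1.27,.06,-1.19,.19,-2.82]);HI=np.array([2.81,2.02,1.25,2.57,4.33,2,2.82])
S=(-1,-1,-1,-1)
def fit(D):
    def f(v):
        r=[]
        for q,x,rv in D:
            X,M=fk(q,list(v)+[S]); r+=list((X-x))+list((M-R.from_rotvec(rv).as_matrix()).ravel()*300)
        return np.r_[r,np.array(v[4:8])/100]
    o=least_squares(f,[270,500,454,272,61,17,18,54,-.05,1.53]); return o.x,o.fun[:-4]
P=list(np.array([2.7046e+02,5.0001e+02,4.5438e+02,2.7196e+02,6.12e+01,1.699e+01,1.788e+01,5.361e+01,-.05,1.53]))+[S]
def ik(x,M,q0,w=1e-3):
    def f(q):
        X,N=fk(q,P); return np.r_[(X-x)/100,(N-M).ravel(),w*(np.array(q)-q0)]
    o=least_squares(f,np.clip(q0,LO+.01,HI-.01),bounds=(LO,HI),max_nfev=80)
    X,N=fk(o.x,P); return o.x,np.linalg.norm(X-x),np.degrees(np.arccos(np.clip((np.trace(N.T@M)-1)/2,-1,1)))
E
python3 - <<'E'
from kin import *; from h import *
import kin
s=get_state();D[2]=(s['q'],s['eef_pos'],s['tool_rot'])
v,r=fit(D);print(v.round(2),np.abs(r).max());kin.P=list(v)+[S]
rng=np.random.default_rng(0)
T=[(-105,34),(-65,34),(-65,112),(5,125),(-20,55),(-5,60)]
for lean in (0,15,25,35):
  for x,z in T:
    sols=[]
    for k in range(24):
        q,e,a=ik(st(x,-4,z),ori(lean,TH),rng.uniform(LO,HI))
        if e<1 and a<.5: sols.append(q)
    print(lean,x,z,len(sols),'q5:',sorted(set(np.round([q[4] for q in sols],1))), [q.round(2).tolist() for q in sols[:2]])
E
```

```text
[ 2.6867e+02  4.9842e+02  4.5113e+02  2.6896e+02  7.5780e+01  1.6440e+01
  1.9180e+01  6.3540e+01 -4.0000e-02  1.5300e+00] 6.829546530053137
0 -105 34 14 q5: [np.float64(-1.1), np.float64(-0.6), np.float64(-0.4), np.float64(-0.3), np.float64(-0.2), np.float64(0.1), np.float64(0.4), np.float64(0.5), np.float64(0.6), np.float64(0.7), np.float64(0.9)] [[0.58, 0.69, -1.01, 2.25, 0.95, 0.73, -2.64], [-0.14, 0.45, 0.22, 2.23, -0.2, 0.48, -1.28]]
0 -65 34 10 q5: [np.float64(-1.2), np.float64(-0.9), np.float64(-0.5), np.float64(-0.3), np.float64(-0.1), np.float64(0.2), np.float64(0.3), np.float64(0.5), np.float64(0.8)] [[-0.31, 0.53, 0.49, 2.14, -0.46, 0.57, -1.01], [0.47, 0.64, -0.82, 2.15, 0.77, 0.68, -2.4]]
0 -65 112 12 q5: [np.float64(-0.6), np.float64(-0.3), np.float64(-0.2), np.float64(0.0), np.float64(0.1), np.float64(0.2), np.float64(0.3), np.float64(0.6), np.float64(0.9)] [[-0.23, 0.34, 0.32, 2.1, -0.16, 0.72, -1.32], [0.18, 0.34, -0.3, 2.1, 0.15, 0.72, -1.74]]
0 5 125 14 q5: [np.float64(-0.7), np.float64(-0.4), np.float64(-0.2), np.float64(-0.1), np.float64(-0.0), np.float64(0.2), 
[... 3294 characters left out ...]
9, 0.4, -0.19, 2.53, 2.84, 0.23, 1.86]]
35 -105 34 0 q5: [] []
35 -65 34 0 q5: [] []
35 -65 112 0 q5: [] []
35 5 125 8 q5: [np.float64(1.9), np.float64(2.0), np.float64(2.1), np.float64(2.3), np.float64(2.6), np.float64(2.7), np.float64(4.3)] [[-0.49, 0.38, 0.87, 2.48, 4.33, 0.53, 0.59], [0.58, 0.43, -1.01, 2.47, 2.0, 0.51, 2.6]]
35 -20 55 11 q5: [np.float64(2.3), np.float64(4.0), np.float64(4.2)] [[0.52, 0.74, -0.93, 2.57, 2.35, 0.83, 2.36], [0.52, 0.74, -0.93, 2.57, 2.35, 0.83, 2.36]]
35 -5 60 9 q5: [np.float64(2.2), np.float64(2.4), np.float64(2.5), np.float64(3.8), np.float64(4.0), np.float64(4.2)] [[-0.31, 0.58, 0.59, 2.57, 3.83, 0.69, 1.02], [-0.42, 0.64, 0.78, 2.54, 3.97, 0.77, 0.87]]
```

```bash
cat >> kin.py <<'E'
P=[2.6867e+02,4.9842e+02,4.5113e+02,2.6896e+02,7.5780e+01,1.6440e+01,1.9180e+01,6.3540e+01,-0.04,1.53,S]
def jac(q):
    x,M=fk(q,P);J=np.zeros((6,7))
    for i in range(7):
        d=np.array(q,float);d[i]+=1e-5;X,N=fk(d,P);J[:3,i]=(X-x)/1e-5;J[3:,i]=R.from_matrix(N@M.T).as_rotvec()/1e-5
    return J
def sim(q,x1,M1,n=10,home=None,k=0.,scale=300.,sub=5):
    q=np.array(q,float)
    W=np.array([1/scale]*3+[1]*3)
    x0,M0=fk(q,P)
    for row in range(n):
        x,M=fk(q,P)
        dx=x1-x;rv=R.from_matrix(M1@M.T).as_rotvec()
        f=max(1,np.linalg.norm(dx)/41.7,np.linalg.norm(rv)/np.radians(7.16))
        xt=x+dx/f;Mt=R.from_rotvec(rv/f).as_matrix()@M
        for _ in range(sub):
            x,M=fk(q,P);e=np.r_[xt-x,R.from_matrix(Mt@M.T).as_rotvec()]*W
            J=jac(q)*W[:,None];Ji=J.T@np.linalg.inv(J@J.T+1e-4*np.eye(6))
            dq=Ji@e
            if home is not None: dq=dq+(np.eye(7)-Ji@J)@(k*(home-q))
            q=np.clip(q+dq,LO,HI)
    return q
E
python3 - <<'E'
from kin import *; from h import *
q=D[0][0];x0,M0=fk(q,P)
def app(x,M,row): return x+M@np.array(row[3:]),M@R.from_rotvec(row[:3]).as_matrix()
for home,k in((None,0),(np.zeros(7),.1),((LO+HI)/2,.1),(np.array(D[0][0]),.1),(np.array(D[0][0]),1)):
    t=app(np.array(D[0][1]),R.from_rotvec(D[0][2]).as_matrix(),[-0.02,0.17,0.28,204,-285,-4])
    a=sim(q,*t,home=home,k=k)
    t=app(*t,[0.014,0.44,-0.043,77,-251,101]);b=sim(a,*t,home=home,k=k)
    print(k,a.round(2),b.round(2))
print(D[1][0]);print(get_state()['q'].round(2))
E
```

```text
0 [ 0.91 -0.06 -0.11  2.21 -0.18  0.89 -0.67] [ 0.   -0.17  0.46  2.57 -1.19  0.21  0.4 ]
0.1 [ 0.38 -0.05  0.52  2.19 -0.14  0.9  -0.59] [-0.42 -0.16  1.01  2.57 -1.19  0.22  0.5 ]
0.1 [ 0.41 -0.06  0.48  2.2  -0.14  0.9  -0.59] [-0.45 -0.15  1.05  2.57 -1.19  0.23  0.55]
0.1 [ 0.96 -0.06 -0.16  2.21 -0.18  0.89 -0.68] [ 0.37 -0.16 -0.01  2.57 -1.19  0.21  0.36]
1 [ 0.97 -0.06 -0.18  2.21 -0.18  0.89 -0.68] [ 0.57 -0.16 -0.28  2.57 -1.19  0.22  0.24]
[1.0, -0.07, -0.23, 2.21, -0.18, 0.89, -0.69]
[ 1.02 -0.15 -0.96  2.57 -1.19  0.19 -0.36]
```

Run:
```python
from kin import *; from h import *
rng=np.random.default_rng(1)
for lean,x,z in [(0,-115,160),(8,-115,130),(15,-97,130),(15,-97,44),(18,-95,44),(20,-95,44),(18,-66,44),(20,-66,44)]:
    sols=[]
    for k in range(30):
        q,e,a=ik(st(x,-4,z),ori(lean,TH),rng.uniform(LO,HI))
        if e<1 and a<.5: sols.append(q)
    print(lean,x,z,len(sols));
    for q in sorted(sols,key=lambda q:q[0])[::4]: print('   ',q.round(2))
chain((st(-115,-4,160),ori(0,TH)))
```

```text
0 -115 160 11
    [-0.73  0.35  1.08  2.14 -0.41  0.87 -0.93]
    [-0.23  0.17  0.31  2.18 -0.07  0.8  -1.4 ]
    [ 0.01  0.16 -0.03  2.18  0.01  0.8  -1.54]
8 -115 130 19
    [-0.79  0.43  1.25  2.26 -0.73  0.74 -0.56]
    [-0.66  0.29  0.99  2.26 -0.5   0.65 -0.83]
    [ 0.09  0.15 -0.12  2.28  0.02  0.57 -1.57]
    [ 0.61  0.25 -0.9   2.26  0.39  0.62 -2.1 ]
    [ 0.73  0.34 -1.11  2.26  0.56  0.67 -2.3 ]
15 -97 130 10
    [-0.74  0.33  1.17  2.31 -0.8   0.6  -0.5 ]
    [-0.18  0.12  0.28  2.32 -0.19  0.45 -1.27]
    [ 0.48  0.17 -0.69  2.3   0.3   0.47 -1.97]
15 -97 44 17
    [-0.17  0.36  0.47  2.46 -1.19  0.26 -0.13]
    [-0.02  0.33  0.18  2.4  -0.64  0.2  -0.77]
    [ 0.1   0.33 -0.23  2.38  0.44  0.19 -2.06]
    [ 0.15  0.34 -0.37  2.41  0.8   0.2  -2.47]
    [ 0.22  0.36 -0.51  2.45  1.1   0.24 -2.82]
18 -95 44 8
    [ 0.3   0.4  -0.66  2.57  1.81  0.31  2.71]
    [ 0.3   0.4  -0.66  2.57  1.81  0.31  2.71]
20 -95 44 4
    [ 0.5   0.55 -0.95  2.57  1.84  0.53  2.69]
18 -66 44 16
    [-0.04  0.36  0.26  2.42 -1.19  0.19 -0.17]
    [-0.04  0.36  0.26  2.42 -1.19  0.19 -0.17]
    [-0.04  0.36  0.26  2.42 -1.19  0.19 -0.17]
    [ 0.13  0.37 -0.4   2.51  1.74  0.19  2.82]
20 -66 44 10
    [-0.17  0.41  0.46  2.55  4.33  0.3   0.62]
    [-0.1   0.39  0.35  2.57  4.16  0.27  0.77]
    [ 0.27  0.42 -0.59  2.54  1.96  0.3   2.6 ]
[-1.70e-02 -5.82e-01  7.00e-03  1.39e+01  5.00e+00  1.08e+01]
```

Request:
jog_arm(
  motion=[
    [-0.017,-0.58,0.007,14,5,11,60],
    [-0.017,-0.58,0.007,14,5,11,60],
    [-0.017,-0.58,0.007,14,5,11,60],
    [-0.017,-0.58,0.007,14,5,11,60],
    [-0.017,-0.58,0.007,14,5,11,60],
    [-0.017,-0.58,0.007,14,5,11,60],
    [-0.017,-0.58,0.007,14,5,11,60],
    [-0.017,-0.58,0.007,14,5,11,60],
    [-0.017,-0.58,0.007,14,5,11,60],
    [-0.017,-0.58,0.007,14,5,11,60],
  ],
)

```text
t: 2.65
eef_pos: [420.2, -26.4, 161.8]
tool_rot: [3.126, 0.045, 0.005]
force: [-0.7, 1.1, 0.0]
gripper_width: 60.0
```

Run:
```python
from kin import *; from h import *
s=get_state();q=s['q'];print(s['t'],q.round(3),tost(s['eef_pos']),s['force'].round(1))
X,M=fk(q,P);print(X-s['eef_pos'])
v,r=fit(D[:2]+[(q,s['eef_pos'],s['tool_rot'])]);print(v.round(2),abs(r).max())
chain((st(-97,-4,130),ori(15,TH)),(st(-97,-4,44),ori(15,TH)))
h=np.array(D[0][0])
for k in(0,1):
    a=sim(q,st(-97,-4,130),ori(15,TH),home=h,k=k);b=sim(a,st(-97,-4,44),ori(15,TH),home=h,k=k);print(a.round(2),b.round(2),fk(b,P)[0]-st(-97,-4,44))
```

```text
2.65 [ 0.915  0.277 -1.043  2.141  0.331  0.884 -1.867] [-113.66961349  -16.46844121  161.81460497] [-0.7  1.1  0. ]
[-19.03424001 -70.66330817  14.5391258 ]
[ 2.4227e+02  4.4191e+02  6.5018e+02  5.1130e+01  1.1500e+01  1.0611e+02
  3.5960e+01  2.2935e+02 -5.0000e-02  1.5200e+00] 1.6644338983763487
[ 1.80e-02  2.59e-01 -1.60e-02  1.63e+01 -1.33e+01  3.17e+01]
[  0.    0.    0.  -22.3   0.   83.1]
[ 0.62  0.22 -0.92  2.3   0.48  0.49 -2.19] [ 0.16  0.34 -0.39  2.42  0.85  0.21 -2.54] [ 2.84217094e-13 -4.97379915e-14  5.68434189e-14]
[-0.01  0.12  0.04  2.32 -0.08  0.45 -1.43] [-0.02  0.33  0.16  2.4  -0.61  0.19 -0.81] [ 0.00125403 -0.0652751  -0.02971103]
```

```bash
cat > data.py <<'E'
from kin import D
from cell import get_state
import json,os
def load():
    L=json.load(open('d.json')) if os.path.exists('d.json') else [[list(map(float,x)) for x in d] for d in D]
    return L
def add():
    L=load();s=get_state();L.append([list(map(float,s[k])) for k in('q','eef_pos','tool_rot')]);json.dump(L,open('d.json','w'));return L
E
python3 - <<'E'
from kin import *; from data import *
L=add()
# full model: fixed offsets in xyz between joints
def fkg(q,v):
    T=np.array(v[:21]).reshape(7,3)
    x=np.zeros(3);M=np.eye(3)
    ax='zyzyzyz';sg=[-1,1,-1,1,-1,1,-1];c=[v[21],0,0,0,0,0,v[22]]
    for i in range(7):
        M=M@R.from_euler(ax[i],sg[i]*q[i]+c[i]).as_matrix();x=x+M@T[i]
    return x,M
mu=np.zeros(23);mu[2]=270;mu[8]=500;mu[14]=454;mu[20]=270;mu[21]=-.05;mu[22]=1.53
def f(v):
    r=[]
    for q,x,rv in L:
        X,M=fkg(q,v);r+=list(X-x)+list((M-R.from_rotvec(rv).as_matrix()).ravel()*300)
    return np.r_[r,(v-mu)[:21]/50]
o=least_squares(f,mu);print(o.x[:21].reshape(7,3).round(1),o.x[21:]);print(o.fun[:48].reshape(4,12).round(1)[:,:])
E
```

```text
[[ 9.000e-01 -6.100e+00  2.705e+02]
 [ 2.300e+00 -6.100e+00 -3.500e+00]
 [ 6.200e+00 -1.000e+01  4.965e+02]
 [-9.300e+00 -1.000e+01  6.500e+00]
 [ 4.200e+00  3.100e+00  4.605e+02]
 [ 4.500e+00  3.100e+00  6.800e+00]
 [-4.100e+00 -3.000e-01  2.768e+02]] [-1.04215086e-03  1.56938928e+00]
[[ 0.  -0.  -0.  -0.   0.1 -0.   0.1  0.   0.  -0.  -0.   0. ]
 [-0.   0.  -0.   0.   1.  -0.   0.9  0.   0.9 -0.  -0.7 -0. ]
 [-0.  -0.  -0.   0.6 -1.2 -0.7 -1.1 -0.1 -0.6 -0.8 -0.1 -0.5]
 [ 0.  -0.   0.  -0.   0.1 -0.   0.1  0.  -0.  -0.   0.   0. ]]
```

```bash
cat >> data.py <<'E'
import kin,numpy as np
from kin import *
def fkg(q,v):
    T=np.array(v[:21]).reshape(7,3)
    x=np.zeros(3);M=np.eye(3)
    ax='zyzyzyz';sg=[-1,1,-1,1,-1,1,-1];c=[0,0,0,0,0,0,np.pi/2]
    for i in range(7):
        M=M@R.from_euler(ax[i],sg[i]*q[i]+c[i]).as_matrix();x=x+M@T[i]
    return x,M
def refit():
    L=load();mu=np.zeros(21);mu[2]=270;mu[8]=500;mu[14]=454;mu[20]=270
    def f(v):
        r=[]
        for q,x,rv in L:
            X,M=fkg(q,v);r+=list(X-x)
        return np.r_[r,(v-mu)/50]
    o=least_squares(f,mu);kin.P=o.x;kin.fk=fkg
    return o.x
refit()
E
python3 - <<'E'
from data import *; from h import *
rng=np.random.default_rng(1)
for lean,x,z in [(15,-97,130),(15,-97,44),(18,-95,44),(20,-95,44),(18,-66,44),(20,-66,112),(30,0,125),(20,-5,60)]:
    sols=[]
    for k in range(30):
        q,e,a=ik(st(x,-4,z),ori(lean,TH),rng.uniform(LO,HI))
        if e<1 and a<.5: sols.append(q)
    print(lean,x,z,len(sols));
    for q in sorted(sols,key=lambda q:q[0])[::5]: print('   ',q.round(2))
s=get_state();q=s['q'];h=np.array(D[0][0])
def app(x,M,row): return x+M@np.array(row[3:]),M@R.from_rotvec(row[:3]).as_matrix()
t=app(np.array(D[0][1]),R.from_rotvec(D[0][2]).as_matrix(),[-0.02,0.17,0.28,204,-285,-4])
for k in (0,.1,.3,1): 
  for sc in(300,1000): print('step1',k,sim(h,*t,home=h,k=k,scale=sc).round(2))
for k in(0,.3,1):
    a=sim(q,st(-97,-4,130),ori(15,TH),home=h,k=k);b=sim(a,st(-97,-4,44),ori(15,TH),home=h,k=k);print(a.round(2),b.round(2),fkg(b,kin.P)[0]-st(-97,-4,44))
E
```

```text
15 -97 130 12
    [-1.04  0.22  1.13  2.35 -0.52  0.48 -1.03]
    [-0.1   0.11  0.08  2.33 -0.04  0.44 -1.51]
    [ 0.47  0.14 -0.53  2.31  0.16  0.45 -1.7 ]
15 -97 44 19
    [-0.68  0.41  0.76  2.41 -1.11  0.33 -0.48]
    [-0.22  0.32  0.23  2.39 -0.41  0.2  -1.15]
    [ 0.38  0.34 -0.47  2.36  0.64  0.26 -2.17]
    [ 0.75  0.45 -0.9   2.35  1.04  0.41 -2.53]
18 -95 44 9
    [-0.52  0.35  0.56  2.44 -1.19  0.21 -0.38]
    [ 0.35  0.33 -0.43  2.39  0.8   0.19 -2.34]
20 -95 44 13
    [ 0.43  0.34 -0.54  2.41  1.14  0.19 -2.67]
    [ 0.53  0.36 -0.65  2.41  1.21  0.23 -2.74]
    [ 0.74  0.43 -0.89  2.41  1.33  0.34 -2.82]
18 -66 44 16
    [-0.36  0.37  0.39  2.36 -0.88  0.19 -0.69]
    [ 0.24  0.36 -0.31  2.33  0.59  0.19 -2.12]
    [ 0.4   0.38 -0.5   2.32  0.84  0.24 -2.36]
    [ 0.9   0.61 -1.11  2.31  1.3   0.56 -2.73]
20 -66 112 15
    [-0.85  0.27  0.94  2.36 -0.77  0.36 -0.8 ]
    [-0.12  0.18  0.11  2.33 -0.1   0.28 -1.45]
    [ 0.8   0.29 -0.93  2.3   0.67  0.38 -2.19]
30 0 125 18
    [-0.58  0.27  0.63  2.32 -1.19  0.19 -0.39]
    [ 0.49  0.27 -0.59  2.27  0.9   0.19 -2.43]
 
[... 406 characters left out ...]
p1 0.1 [ 1.04 -0.07 -0.27  2.21 -0.18  0.89 -0.69]
step1 0.1 [ 1.04 -0.07 -0.27  2.21 -0.18  0.89 -0.69]
step1 0.3 [ 1.05 -0.07 -0.28  2.21 -0.18  0.89 -0.69]
step1 0.3 [ 1.05 -0.07 -0.28  2.21 -0.18  0.89 -0.69]
step1 1 [ 1.05 -0.07 -0.28  2.21 -0.18  0.89 -0.69]
step1 1 [ 1.05 -0.07 -0.28  2.21 -0.18  0.89 -0.69]
[ 0.91  0.22 -1.02  2.3   0.42  0.5  -1.95] [ 0.56  0.38 -0.68  2.35  0.85  0.32 -2.36] [0.0000000e+00 8.8817842e-15 0.0000000e+00]
[ 0.32  0.13 -0.37  2.32  0.1   0.45 -1.65] [-0.17  0.31  0.17  2.38 -0.32  0.19 -1.23] [ 0.00659449 -0.02807056 -0.00931667]
[ 0.33  0.13 -0.37  2.32  0.1   0.45 -1.65] [-0.17  0.32  0.17  2.38 -0.32  0.19 -1.23] [ 0.0218034  -0.09340919 -0.03083721]
```

Run:
```python
from data import *; from h import *
q=get_state()['q']; h=np.array(D[0][0])
for k in (0,.02):
  a=q
  for l,x,z in [(17,-98,130),(17,-98,44),(17,-66,44),(17,-80,60),(20,-80,112),(20,-66,112),(24,-30,122),(30,0,125),(25,-50,125),(20,-60,60),(20,-11,60)]:
    a=sim(a,st(x,-4,z),ori(l,TH),home=h,k=k); print(k,l,x,z,a.round(2),np.linalg.norm(fkg(a,kin.P)[0]-st(x,-4,z)).round(2))
chain((st(-98,-4,130),ori(17,TH)),(st(-98,-4,44),ori(17,TH)))
```

```text
0 17 -98 130 [ 0.92  0.2  -1.03  2.32  0.42  0.45 -1.95] 0.0
0 17 -98 44 [ 0.5   0.36 -0.61  2.38  0.91  0.26 -2.44] 0.0
0 17 -66 44 [ 0.51  0.41 -0.63  2.31  0.9   0.3  -2.41] 0.0
0 17 -80 60 [ 0.58  0.36 -0.71  2.33  0.82  0.32 -2.33] 0.0
0 20 -80 112 [ 0.79  0.25 -0.91  2.33  0.6   0.36 -2.13] 0.0
0 20 -66 112 [ 0.76  0.27 -0.88  2.3   0.63  0.37 -2.15] 0.0
0 24 -30 122 [ 0.7   0.28 -0.82  2.27  0.71  0.33 -2.22] 0.0
0 30 0 125 [ 0.51  0.27 -0.62  2.27  0.93  0.2  -2.45] 0.0
0 25 -50 125 [ 0.74  0.23 -0.85  2.32  0.69  0.29 -2.21] 0.0
0 20 -60 60 [ 0.51  0.36 -0.62  2.32  0.92  0.26 -2.43] 0.0
0 20 -11 60 [ 0.5   0.44 -0.64  2.21  0.9   0.33 -2.39] 0.0
0.02 17 -98 130 [ 0.51  0.13 -0.57  2.34  0.17  0.41 -1.72] 0.0
0.02 17 -98 44 [ 0.02  0.3  -0.06  2.4   0.08  0.19 -1.62] 12.8
0.02 17 -66 44 [-0.09  0.35  0.08  2.33 -0.2   0.19 -1.36] 5.05
0.02 17 -80 60 [-0.14  0.29  0.14  2.36 -0.24  0.2  -1.32] 0.0
0.02 20 -80 112 [-0.03  0.15  0.01  2.36 -0.03  0.28 -1.52] 0.0
0.02 20 -66 112 [ 0.03  0.18 -0.06  2.33  0.01  0.29 -1.56] 0.0
0.02 24 -30 122 [-0.02  0.2  -0.01  2.29 -0.03  0.23 -1.52] 0.0
0.02 30 0 125 [-0.04  0.22  0.02  2.29 -0.16  0.19 -1.39] 23.64
0.02 25 -50 125 [-0.05  0.16  0.02  2.34 -0.07  0.21 -1.48] 0.0
0.02 20 -60 60 [-0.1   0.31  0.08  2.35 -0.24  0.19 -1.32] 12.93
0.02 20 -11 60 [-0.15  0.37  0.15  2.24 -0.33  0.19 -1.24] 0.0
[ 1.80e-02  2.94e-01 -1.60e-02  1.53e+01 -1.32e+01  3.17e+01]
[  0.    0.    0.  -25.1   0.   82.2]
```

Request:
jog_arm(
  motion=[
    [0.018,0.294,-0.016,15,-13,32,60],
    [0.018,0.294,-0.016,15,-13,32,60],
    [0.018,0.294,-0.016,15,-13,32,60],
    [0.018,0.294,-0.016,15,-13,32,60],
    [0.018,0.294,-0.016,15,-13,32,60],
    [0.018,0.294,-0.016,15,-13,32,60],
    [0.018,0.294,-0.016,15,-13,32,60],
    [0.018,0.294,-0.016,15,-13,32,60],
    [0.018,0.294,-0.016,15,-13,32,60],
    [0.018,0.294,-0.016,15,-13,32,60],
  ],
)

```text
t: 3.48
eef_pos: [433.9, -11.9, 129.8]
tool_rot: [-3.095, -0.077, -0.47]
force: [1.2, -0.1, 0.5]
gripper_width: 60.1
```

Run:
```python
from data import *; from h import *
add();refit()
s=get_state();q=s['q'];print(s['t'],q.round(2),tost(s['eef_pos']),s['force'].round(1))
a=q
for l,x,z in [(17,-98,80),(17,-98,44),(17,-66,44)]:
    a=sim(a,st(x,-4,z),ori(l,TH)); print(a.round(2))
chain((st(-98,-4,44),ori(17,TH)))
crop(capture('scene'),170,90,400,300,2.7,'pics/s2.png')
```

```text
3.4833 [ 0.94  0.2  -1.04  2.34  0.42  0.42 -1.94] [-99.36758761  -2.62640264 129.75809019] [ 1.2 -0.1  0.5]
[ 0.71  0.3  -0.81  2.38  0.71  0.33 -2.23]
[ 0.51  0.36 -0.61  2.4   0.94  0.24 -2.45]
[ 0.51  0.41 -0.62  2.32  0.92  0.29 -2.42]
[-3.00e-03 -5.00e-03  2.00e-03 -2.42e+01  1.60e+00  8.23e+01]
```

View pics/s2.png

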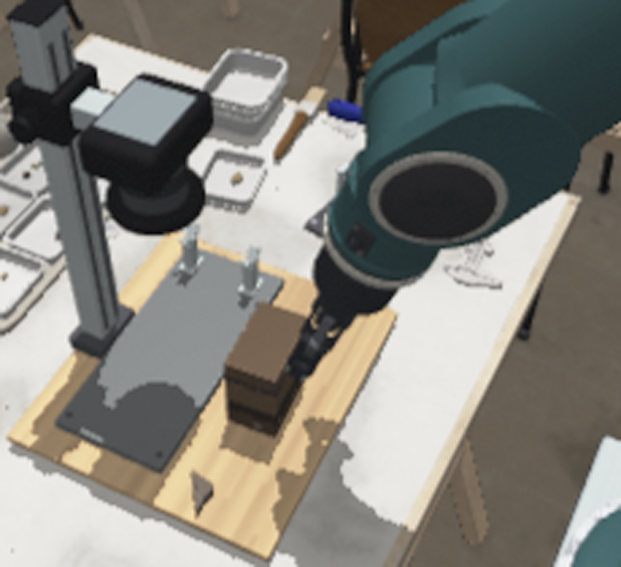

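Request:
jog_arm(
  motion=[
    [0,0,0,-4,0.5,12,60],
    [0,0,0,-8,1,25,60],
    [0,0,0,-12,1.5,38,60],
    [0,0,0,-16,1.5,50,60],
    [0,0,0,-19,1.5,62,60],
    [0,0,0,-21,1.5,70,60],
    [0,0,0,-23,1.5,77,60],
    [0,0,0,-24,1.5,82,60],
    [0,0,0,-24,1.5,82,60],
    [0,0,0,-24,1.5,82,60],
  ],
)

```text
t: 4.37
eef_pos: [435.1, -12.9, 44.2]
tool_rot: [-3.095, -0.079, -0.469]
force: [1.4, -0.1, 1.1]
gripper_width: 59.7
```

Run:
```python
from data import *; from h import *
add();refit()
s=get_state();q=s['q'];print(s['t'],q.round(2),tost(s['eef_pos']),s['force'].round(1))
chain((st(-78,-4,44),ori(17,TH)))
crop(capture('scene'),170,90,400,300,2.7,'pics/s3.png')
```

```text
4.3667 [ 0.5   0.36 -0.58  2.4   0.97  0.23 -2.48] [-98.17526628  -3.66202891  44.19120403] [ 1.4 -0.1  1.1]
[-3.00e-03 -4.00e-03  3.00e-03  1.92e+01  4.00e-01  6.20e+00]
```

View pics/s3.png

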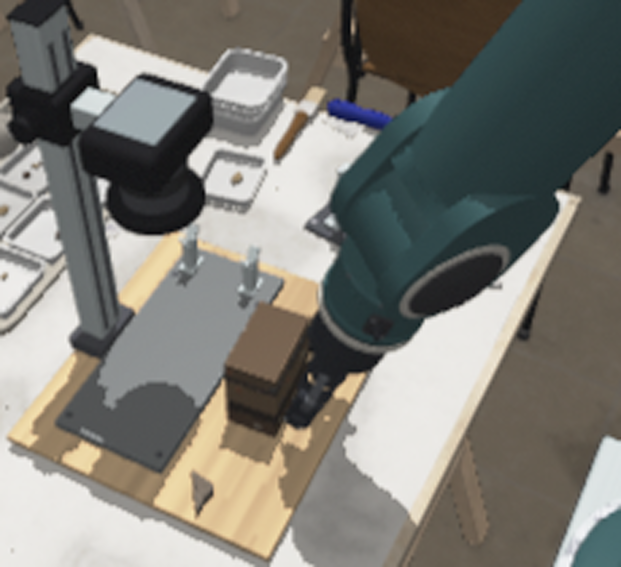

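Request:
jog_arm(
  motion=[
    [0,0,0,2,0,0.6,60],
    [0,0,0,4,0,1.2,60],
    [0,0,0,6,0,1.8,60],
    [0,0,0,8,0,2.4,60],
    [0,0,0,10,0,3,60],
    [0,0,0,12,0,3.6,60],
    [0,0,0,14,0,4.2,60],
    [0,0,0,16,0,4.8,60],
    [0,0,0,18,0,5.4,60],
    [0,0,0,19,0,5.8,60],
  ],
)

```text
t: 5.25
eef_pos: [454.9, -12.4, 44.2]
tool_rot: [-3.096, -0.077, -0.469]
force: [-5.6, 0.2, 3.7]
gripper_width: 60.0
```

Run:
```python
from h import *
s=get_state();q=s['q'];print(s['t'],q.round(2),tost(s['eef_pos']),s['force'].round(1))
chain((st(-68,-4,44),ori(17,TH)))
crop(capture('scene'),200,180,330,300,4.5,'pics/s4.png')
```

```text
5.25 [ 0.5   0.39 -0.6   2.36  0.95  0.26 -2.45] [-78.38184966  -4.03444606  44.22596355] [-5.6  0.2  3.7]
[-3.0e-03 -4.0e-03  2.0e-03  9.8e+00 -0.0e+00  3.3e+00]
```

View pics/s4.png

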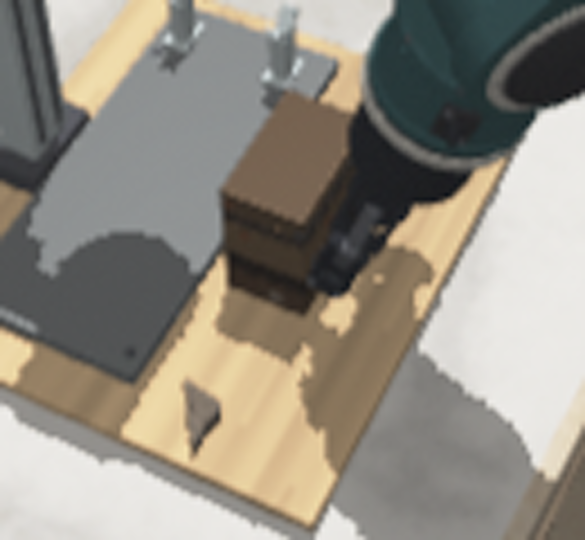

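Request:
jog_arm(
  motion=[
    [0,0,0,1,0,0.3,60],
    [0,0,0,2,0,0.6,60],
    [0,0,0,3,0,0.9,60],
    [0,0,0,4,0,1.2,60],
    [0,0,0,5,0,1.5,60],
    [0,0,0,6,0,1.8,60],
    [0,0,0,6.5,0,2,60],
    [0,0,0,7,0,2.1,60],
    [0,0,0,7.5,0,2.3,60],
    [0,0,0,8,0,2.4,60],
  ],
)

```text
t: 6.13
eef_pos: [463.3, -11.7, 44.4]
tool_rot: [-3.095, -0.078, -0.47]
force: [-3.0, -0.1, -1.8]
gripper_width: 59.8
```

Run:
```python
from h import *
s=get_state();q=s['q'];print(s['t'],q.round(2),tost(s['eef_pos']),s['force'].round(1))
crop(capture('scene'),200,180,330,300,4.5,'pics/s5.png')
```

```text
6.1333 [ 0.5   0.4  -0.6   2.34  0.95  0.27 -2.44] [-69.94603135  -3.82419271  44.42363263] [-3.  -0.1 -1.8]
```

View pics/s5.png

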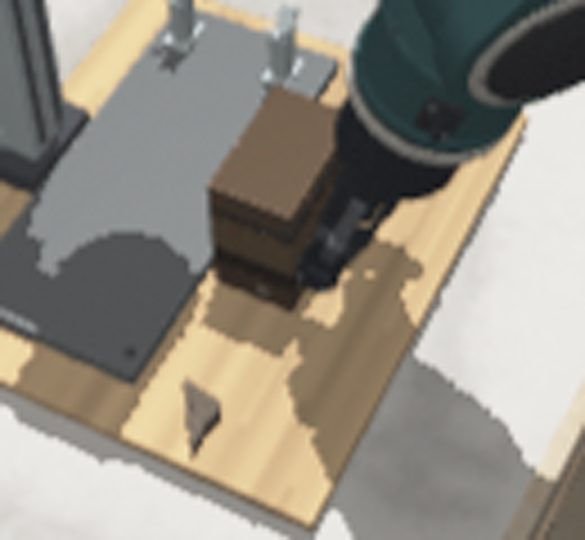

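Request:
jog_arm(
  motion=[
    [0,0,0,0.5,0,0.1,60],
    [0,0,0,1,0,0.3,60],
    [0,0,0,1.4,0,0.4,60],
    [0,0,0,1.8,0,0.5,60],
    [0,0,0,2.2,0,0.6,60],
    [0,0,0,2.5,0,0.7,60],
    [0,0,0,2.8,0,0.8,60],
    [0,0,0,3,0,0.9,60],
    [0,0,0,3,0,0.9,60],
    [0,0,0,3,0,0.9,60],
  ],
)

```text
t: 7.02
eef_pos: [466.5, -11.6, 44.5]
tool_rot: [-3.095, -0.078, -0.47]
force: [-2.4, -0.4, -1.4]
gripper_width: 60.1
```

Run:
```python
from h import *
s=get_state();q=s['q'];print(s['t'],tost(s['eef_pos']),s['force'].round(1))
```

```text
7.0167 [-66.79555468  -3.82400949  44.49027073] [-2.4 -0.4 -1.4]
```

Request:
jog_arm(
  motion=[
    [0,0,0,0.4,0,0.1,60],
    [0,0,0,0.8,0,0.2,60],
    [0,0,0,1.2,0,0.3,60],
    [0,0,0,1.6,0,0.5,60],
    [0,0,0,2,0,0.6,60],
    [0,0,0,2.3,0,0.7,60],
    [0,0,0,2.6,0,0.8,60],
    [0,0,0,2.8,0,0.8,60],
    [0,0,0,3,0,0.9,60],
    [0,0,0,3,0,0.9,60],
  ],
)

```text
t: 7.85
eef_pos: [469.5, -11.4, 44.5]
tool_rot: [-3.095, -0.078, -0.47]
force: [-2.7, -0.4, -1.3]
gripper_width: 60.3
```

Run:
```python
from h import *
s=get_state();q=s['q'];print(s['t'],tost(s['eef_pos']),s['force'].round(1))
crop(capture('scene'),200,180,330,300,4.5,'pics/s6.png');crop(capture('top'),145,120,315,270,4.5,'pics/t6.png')
```

```text
7.85 [-63.70852349  -3.82649914  44.48270298] [-2.7 -0.4 -1.3]
```

View pics/s6.png

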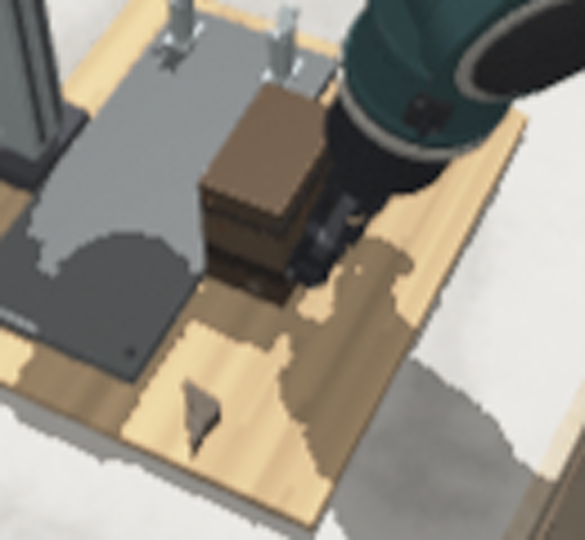

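View pics/t6.png

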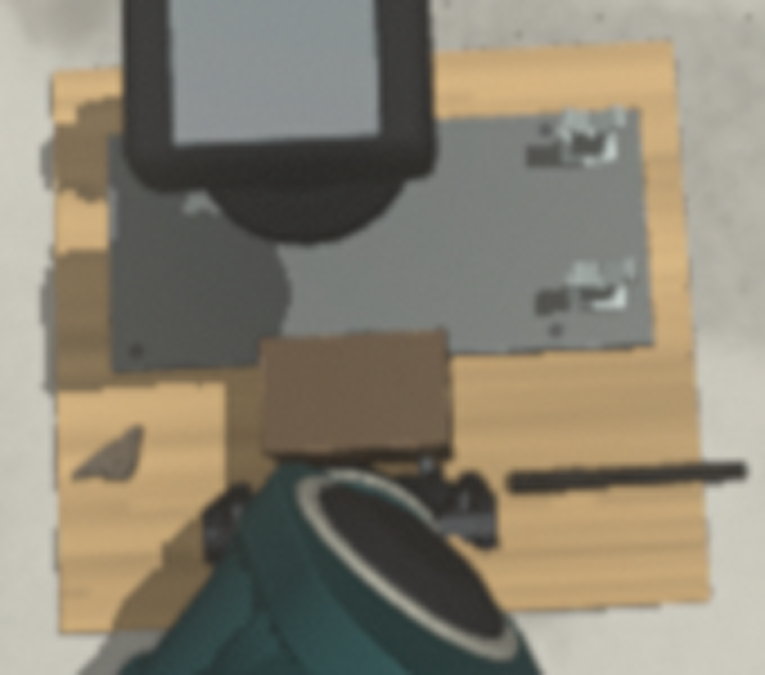

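Request:
jog_arm(
  motion=[
    [0,0,0,0.3,0,0.1,60],
    [0,0,0,0.6,0,0.2,60],
    [0,0,0,0.9,0,0.3,60],
    [0,0,0,1.2,0,0.4,60],
    [0,0,0,1.4,0,0.4,60],
    [0,0,0,1.6,0,0.5,60],
    [0,0,0,1.8,0,0.5,60],
    [0,0,0,2,0,0.6,60],
    [0,0,0,2,0,0.6,60],
    [0,0,0,2,0,0.6,60],
  ],
)

```text
t: 8.78
eef_pos: [470.0, -11.4, 44.0]
tool_rot: [-3.097, -0.078, -0.466]
force: [-18.6, 0.7, 11.4]
gripper_width: 59.8
```

Run:
```python
from data import *; from h import *
add();refit()
s=get_state();q=s['q'];print(s['t'],tost(s['eef_pos']),s['force'].round(1))
chain((st(-85,-4,50),ori(17,TH)),(st(-85,-4,114),ori(22,TH)),(st(-70,-4,114),ori(22,TH)))
a=q
for l,x,z in [(17,-85,50),(22,-85,114),(22,-66,114),(28,-30,125),(32,0,127)]:
    a=sim(a,st(x,-4,z),ori(l,TH)); print(a.round(2),np.linalg.norm(fkg(a,kin.P)[0]-st(x,-4,z)).round(2))
```

```text
8.7833 [-63.25773047  -3.85062572  43.98973106] [-18.6   0.7  11.4]
[-2.00e-03 -2.00e-03  2.00e-03 -1.90e+01  1.00e-01 -1.21e+01]
[ -0.      0.087   0.     18.7     0.    -61.2  ]
[ 0.   0.   0.  13.9  0.   5.6]
[ 0.53  0.37 -0.64  2.36  0.91  0.27 -2.42] 0.0
[ 0.8   0.22 -0.89  2.39  0.64  0.28 -2.16] 0.0
[ 0.75  0.25 -0.85  2.35  0.68  0.3  -2.19] 0.0
[ 0.6   0.24 -0.69  2.34  0.87  0.19 -2.38] 0.0
[ 0.56  0.28 -0.66  2.32  1.35  0.19 -2.82] 8.8
```

Request:
jog_arm(
  motion=[
    [0,0,0,-3,0,-1,60],
    [0,0,0,-8,0,-4,60],
    [0,0,0,-13,0,-8,60],
    [0,0,0,-19,0,-12,60],
    [0,0.02,0,-16,0,-24,60],
    [0,0.04,0,-12,0,-36,60],
    [0,0.06,0,-8,0,-48,60],
    [0,0.08,0,-5,0,-56,60],
    [0,0.085,0,-5,0,-56,60],
    [0,0.085,0,-5,0,-56,60],
  ],
)

```text
t: 9.62
eef_pos: [450.0, -13.2, 96.7]
tool_rot: [-3.071, -0.076, -0.602]
force: [-0.0, 0.2, -0.0]
gripper_width: 60.0
```

Run:
```python
from data import *; from h import *
add();refit()
s=get_state();q=s['q'];print(s['t'],q.round(2),tost(s['eef_pos']),s['force'].round(1))
Q=[(22,-68,96)]+[(24,-53,105),(26,-39,111),(28,-24.5,115),(29,-9,116),(30,3,116)]
chain((st(-68,-4,96),ori(22,TH)))
p,r=st(-68,-4,96),ori(22,TH)
a=sim(q,p,r);print(a.round(2))
for l,x,z in Q[1:]:
    a=sim(a,st(x,-4,z),ori(l,TH)); print(rel(p,r,st(x,-4,z),ori(l,TH)),a.round(2),np.linalg.norm(fkg(a,kin.P)[0]-st(x,-4,z)).round(2))
crop(capture('scene'),200,150,330,300,4,'pics/s7.png')
```

```text
9.6167 [ 0.69  0.25 -0.78  2.4   0.79  0.24 -2.3 ] [-83.29858884  -4.60143836  96.72919299] [-0.   0.2 -0. ]
[-2.00e-03 -3.00e-03  1.00e-03  1.39e+01 -6.00e-01  6.50e+00]
[ 0.66  0.28 -0.76  2.36  0.81  0.26 -2.32]
[-0.     0.035 -0.    17.3    0.    -2.7  ] [ 0.64  0.27 -0.74  2.35  0.84  0.24 -2.35] 0.0
[ 0.    0.07 -0.   32.5  -0.   -3.  ] [ 0.6   0.27 -0.7   2.34  0.89  0.21 -2.4 ] 0.0
[-0.     0.105 -0.    47.5   -0.    -1.3  ] [ 0.56  0.27 -0.65  2.33  1.    0.19 -2.51] 1.39
[ 0.     0.122 -0.    62.2   -0.     3.6  ] [ 0.54  0.29 -0.64  2.31  1.1   0.19 -2.6 ] 1.23
[ 0.    0.14 -0.   73.3  -0.    8.1 ] [ 0.54  0.31 -0.64  2.29  1.22  0.19 -2.71] 0.96
```

View pics/s7.png

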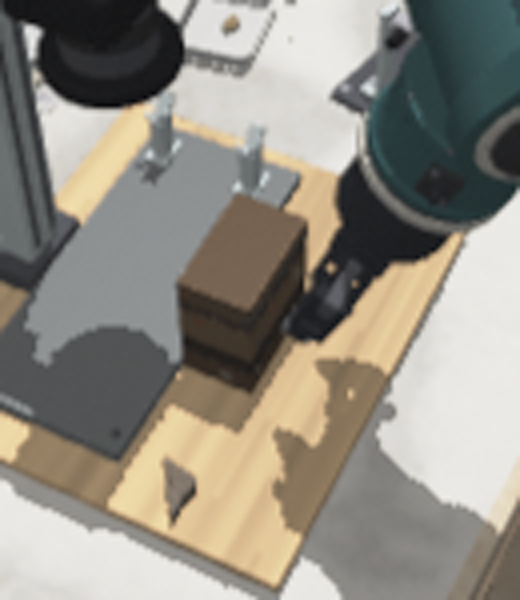

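Run:
```python
from data import *; from h import *
p,r=cur()
o=lambda l:ori(l,TH)
A=[(22,-75,96),(22,-69,96),(22,-66,97),(22,-62,100),(22,-58,102.5),(22,-54,105),(22.5,-50,107),(23,-46,109),(23,-42,110.5),(23,-39,111.5)]
for l,x,z in A: print(rel(p,r,st(x,-3.8,z),o(l)))
p,r=st(-39,-3.8,111.5),o(23)
for l,x,z in [(24,-31,114),(24.5,-21,115.5),(25,-11,116),(25,0,116)]: print(rel(p,r,st(x,-3.8,z),o(l)))
```

```text
[-3.0e-03 -2.0e-03  2.0e-03  7.5e+00 -6.0e-01  3.5e+00]
[-3.00e-03 -2.00e-03  2.00e-03  1.31e+01 -6.00e-01  5.80e+00]
[-3.00e-03 -2.00e-03  2.00e-03  1.62e+01 -6.00e-01  6.00e+00]
[-3.00e-03 -2.00e-03  2.00e-03  2.11e+01 -6.00e-01  4.70e+00]
[-3.00e-03 -2.00e-03  2.00e-03  2.57e+01 -5.00e-01  3.90e+00]
[-3.00e-03 -2.00e-03  2.00e-03  3.04e+01 -5.00e-01  3.10e+00]
[-3.00e-03  6.00e-03  2.00e-03  3.48e+01 -5.00e-01  2.70e+00]
[-3.00e-03  1.50e-02  2.00e-03  3.93e+01 -5.00e-01  2.40e+00]
[-3.00e-03  1.50e-02  2.00e-03  4.35e+01 -5.00e-01  2.50e+00]
[-3.00e-03  1.50e-02  2.00e-03  4.67e+01 -5.00e-01  2.70e+00]
[-0.     0.017  0.     8.3   -0.     0.8  ]
[-0.     0.026 -0.    18.1   -0.     3.4  ]
[-0.     0.035  0.    27.5   -0.     6.8  ]
[-0.00e+00  3.50e-02  0.00e+00  3.77e+01 -0.00e+00  1.11e+01]
```

Request:
jog_arm(
  motion=[
    [0,0,0,7.5,-0.5,3.5,60],
    [0,0,0,13,-0.5,5.8,60],
    [0,0,0,16,-0.5,6,60],
    [0,0,0,21,-0.5,4.7,60],
    [0,0,0,25.5,-0.5,3.9,60],
    [0,0,0,30,-0.5,3.1,60],
    [0,0.006,0,35,-0.5,2.7,60],
    [0,0.015,0,39,-0.5,2.4,60],
    [0,0.015,0,43.5,-0.5,2.5,60],
    [0,0.015,0,46.5,-0.5,2.7,60],
  ],
)

```text
t: 10.5
eef_pos: [494.8, -10.0, 111.9]
tool_rot: [-3.066, -0.077, -0.625]
force: [-1.6, -0.3, -0.3]
gripper_width: 59.9
```

Run:
```python
from h import *
s=get_state();q=s['q'];print(s['t'],q.round(2),tost(s['eef_pos']),s['force'].round(1))
crop(capture('scene'),200,150,330,300,4,'pics/s8.png')
```

```text
10.5 [ 0.69  0.3  -0.8   2.3   0.77  0.3  -2.27] [-38.44652306  -3.53130688 111.85194484] [-1.6 -0.3 -0.3]
```

View pics/s8.png

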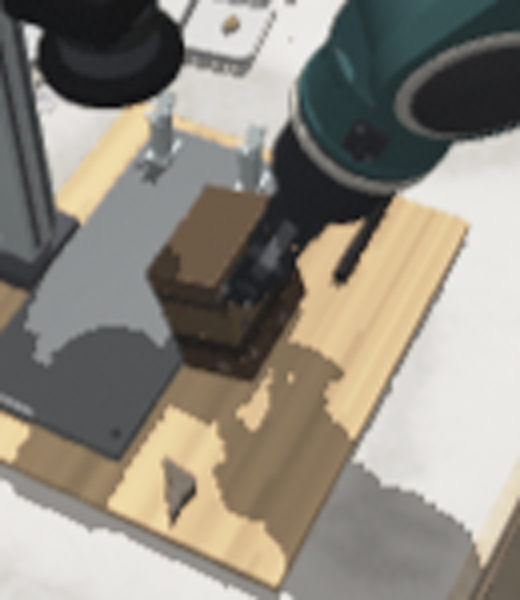

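Request:
jog_arm(
  motion=[
    [0,0.008,0,4,0,0.3,60],
    [0,0.017,0,8,0,0.8,60],
    [0,0.02,0,12,0,1.8,60],
    [0,0.023,0,16,0,2.8,60],
    [0,0.027,0,20,0,4,60],
    [0,0.03,0,24,0,5.5,60],
    [0,0.035,0,28,0,7,60],
    [0,0.035,0,32,0,8.7,60],
    [0,0.035,0,35,0,10,60],
    [0,0.035,0,38,0,11,60],
  ],
)

```text
t: 11.38
eef_pos: [533.9, -7.8, 116.2]
tool_rot: [-3.053, -0.076, -0.677]
force: [-0.3, -0.0, -0.0]
gripper_width: 60.0
```

Run:
```python
from h import *
s=get_state();q=s['q'];print(s['t'],q.round(2),tost(s['eef_pos']),s['force'].round(1))
crop(capture('scene'),200,150,330,300,4,'pics/s9.png')
```

```text
11.3833 [ 0.63  0.34 -0.75  2.24  0.83  0.3  -2.32] [  0.73154748  -3.20594088 116.20440754] [-0.3 -0.  -0. ]
```

View pics/s9.png

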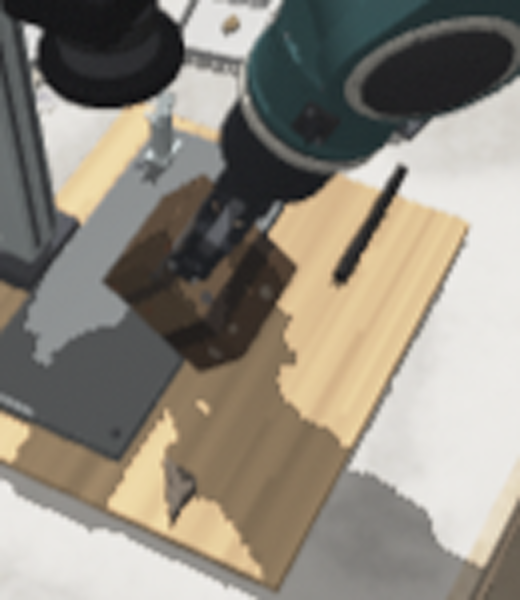

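Run:
```python
from h import *
chain((st(-75,-3.5,116),ori(20,TH)))
```

```text
[-4.00e-03 -8.80e-02  2.00e-03 -6.92e+01  0.00e+00 -3.19e+01]
```

Request:
jog_arm(
  motion=[
    [0,0,0,-8,0,-4,60],
    [0,-0.02,0,-18,0,-9,60],
    [0,-0.04,0,-32,0,-15,60],
    [0,-0.06,0,-46,0,-21,60],
    [0,-0.08,0,-58,0,-27,60],
    [0,-0.088,0,-69,0,-32,60],
    [0,-0.088,0,-69,0,-32,60],
    [0,-0.088,0,-69,0,-32,60],
    [0,-0.088,0,-69,0,-32,60],
    [0,-0.088,0,-69,0,-32,60],
  ],
)

```text
t: 12.27
eef_pos: [458.0, -11.7, 116.2]
tool_rot: [-3.082, -0.077, -0.543]
force: [0.2, 1.0, 0.0]
gripper_width: 60.2
```

Run:
```python
from data import *;from h import *
add()
s=get_state();q=s['q'];print(s['t'],q.round(2),tost(s['eef_pos']),s['force'].round(1))
crop(capture('scene'),170,150,330,300,4,'pics/s10.png')
crop(capture('top'),145,120,315,270,4.5,'pics/t10.png')
```

```text
12.2667 [ 0.83  0.26 -0.94  2.34  0.62  0.36 -2.13] [-75.28916104  -3.49987186 116.17353447] [0.2 1.  0. ]
```

View pics/s10.png

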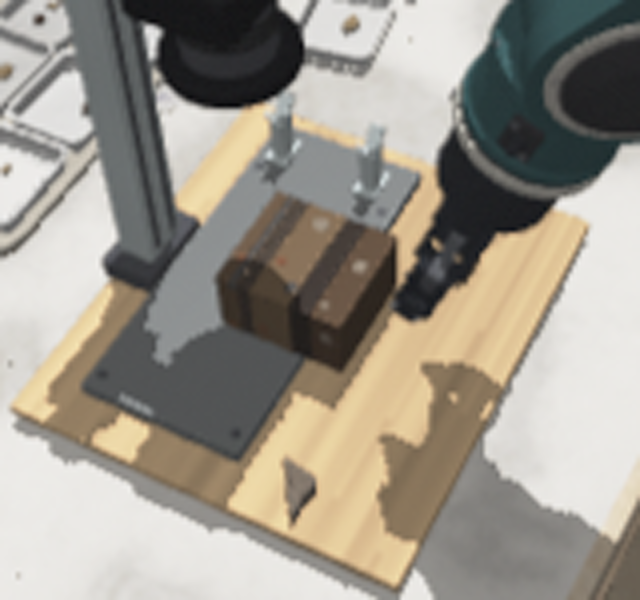

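View pics/t10.png

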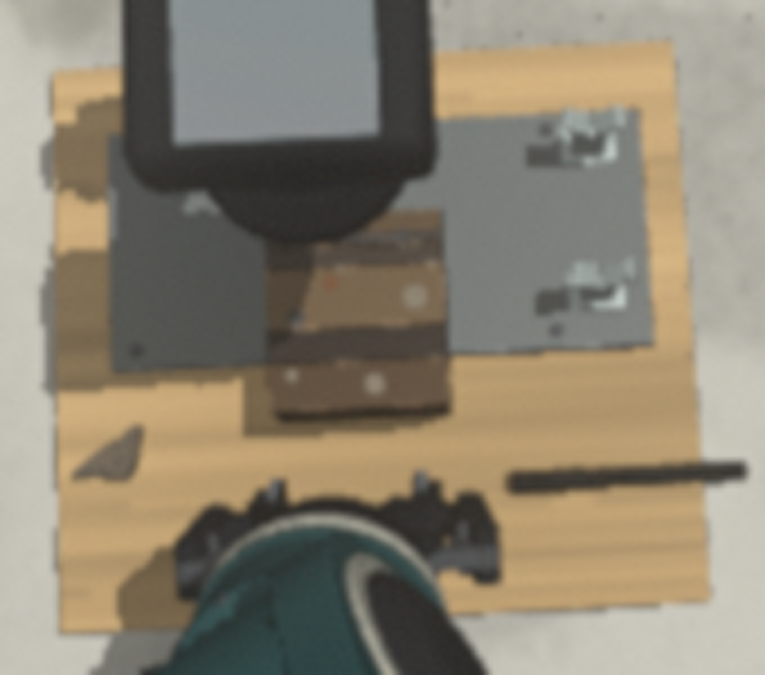

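Run:
```python
from data import *;from h import *
refit()
f=lambda u:up(u,145,120,4.5)
for u in [(277,413),(449,403),(443,211)]: print(tost(onz('top',f(u),88)).round(1))
g=lambda u:up(u,170,150,4)
for u in [(398,236),(345,322),(287,192)]: print('s',tost(onz('scene',g(u),88)).round(1))
q=get_state()['q'];a=q
for l,x,z in [(18,-75,56),(18,-40,56),(18,-10,56),(15,-10,56)]:
    a=sim(a,st(x,-4,z),ori(l,TH)); print(a.round(2),np.linalg.norm(fkg(a,kin.P)[0]-st(x,-4,z)).round(2))
chain((st(-75,-4,56),ori(18,TH)),(st(-45,-4,56),ori(18,TH)))
```

```text
[-32.6  35.6  88. ]
[-31.8 -49.9  88. ]
[ 65.7 -51.4  88. ]
s [-33.5 -49.9  88. ]
s [-34.8  34.6  88. ]
s [ 58.8 -51.4  88. ]
[ 0.55  0.37 -0.66  2.35  0.93  0.28 -2.43] 0.0
[ 0.55  0.43 -0.67  2.27  0.91  0.32 -2.4 ] 0.0
[ 0.54  0.47 -0.67  2.2   0.9   0.36 -2.38] 0.0
[ 0.58  0.5  -0.73  2.16  0.83  0.45 -2.3 ] 0.0
[-4.00e-03 -3.50e-02  2.00e-03 -2.01e+01  8.00e-01  5.66e+01]
[ 0.   0.   0.  28.5  0.   9.3]
```

Run:
```python
from h import *
chain((st(-75,-6,56),ori(17,TH)),(st(-45,-6,56),ori(17,TH)),(st(-10,-6,56),ori(17,TH)))
```

```text
[-4.00e-03 -5.20e-02  2.00e-03 -2.01e+01  2.80e+00  5.66e+01]
[ 0.   0.   0.  28.7  0.   8.8]
[ 0.   0.   0.  33.5 -0.  10.2]
```

Request:
jog_arm(
  motion=[
    [-0.004,-0.02,0.002,-4,1,10,60],
    [-0.004,-0.04,0.002,-8,2,22,60],
    [-0.004,-0.052,0.002,-12,2.8,34,60],
    [-0.004,-0.052,0.002,-17,2.8,46,60],
    [-0.004,-0.052,0.002,-20,2.8,56.6,60],
    [-0.004,-0.052,0.002,-20,2.8,56.6,60],
    [-0.004,-0.052,0.002,-15,2.8,58,60],
    [-0.004,-0.052,0.002,-8,2.8,60,60],
    [-0.004,-0.052,0.002,-3,2.8,62,60],
    [-0.004,-0.052,0.002,0,2.8,62.5,60],
  ],
)

```text
t: 13.2
eef_pos: [480.5, -13.4, 58.0]
tool_rot: [-3.1, -0.073, -0.465]
force: [0.4, -0.2, 0.2]
gripper_width: 60.0
```

Run:
```python
from h import *
s=get_state();print(s['t'],s['q'].round(2),tost(s['eef_pos']),s['force'].round(1))
chain((st(-45,-6,56),ori(17,TH)),(st(-13,-6,56),ori(17,TH)))
```

```text
13.2 [ 0.58  0.41 -0.69  2.29  0.88  0.34 -2.37] [-52.88936171  -6.30606402  58.04854147] [ 0.4 -0.2  0.2]
[ 1.0e-03 -1.0e-03 -0.0e+00  6.9e+00 -3.0e-01  4.3e+00]
[ 0.   0.   0.  30.6 -0.   9.4]
```

Request:
jog_arm(
  motion=[
    [0,0,0,3.6,0,2.5,60],
    [0,0,0,7,0,4,60],
    [0,0,0,10.5,0,5.2,60],
    [0,0,0,14,0,6.3,60],
    [0,0,0,18,0,7.5,60],
    [0,0,0,22,0,8.7,60],
    [0,0,0,26,0,9.9,60],
    [0,0,0,30,0,11.2,60],
    [0,0,0,34,0,12.4,60],
    [0,0,0,37.5,0,13.5,60],
  ],
)

```text
t: 14.03
eef_pos: [518.5, -11.5, 55.1]
tool_rot: [-3.101, -0.073, -0.461]
force: [-5.0, -0.4, 2.2]
gripper_width: 60.3
```

Run:
```python
from h import *
s=get_state();print(s['t'],s['q'].round(2),tost(s['eef_pos']),s['force'].round(1))
chain((st(-7.5,-6,56),ori(17,TH)))
```

```text
14.0333 [ 0.56  0.48 -0.69  2.2   0.88  0.38 -2.35] [-14.81608852  -6.23902389  55.13327807] [-5.  -0.4  2.2]
[ 1.0e-03  1.0e-03  0.0e+00  7.3e+00 -2.0e-01  1.3e+00]
```

Request:
jog_arm(
  motion=[
    [0,0,0,0.8,0,0.2,60],
    [0,0,0,1.6,0,0.4,60],
    [0,0,0,2.4,0,0.6,60],
    [0,0,0,3,0,0.8,60],
    [0,0,0,3.6,0,1,60],
    [0,0,0,4,0,1.1,60],
    [0,0,0,4.4,0,1.2,60],
    [0,0,0,4.4,0,1.2,60],
    [0,0,0,4.4,0,1.2,60],
    [0,0,0,4.4,0,1.2,60],
  ],
)

```text
t: 14.87
eef_pos: [523.3, -11.2, 55.6]
tool_rot: [-3.1, -0.074, -0.463]
force: [-2.3, 0.1, -1.4]
gripper_width: 60.3
```

Run:
```python
from h import *
s=get_state();print(s['t'],s['q'].round(2),tost(s['eef_pos']),s['force'].round(1))
crop(capture('scene'),170,150,330,300,4,'pics/s11.png')
crop(capture('top'),145,120,315,270,4.5,'pics/t11.png')
```

```text
14.8667 [ 0.56  0.48 -0.69  2.19  0.88  0.39 -2.35] [-9.96380861 -6.16395471 55.56752076] [-2.3  0.1 -1.4]
```

View pics/s11.png

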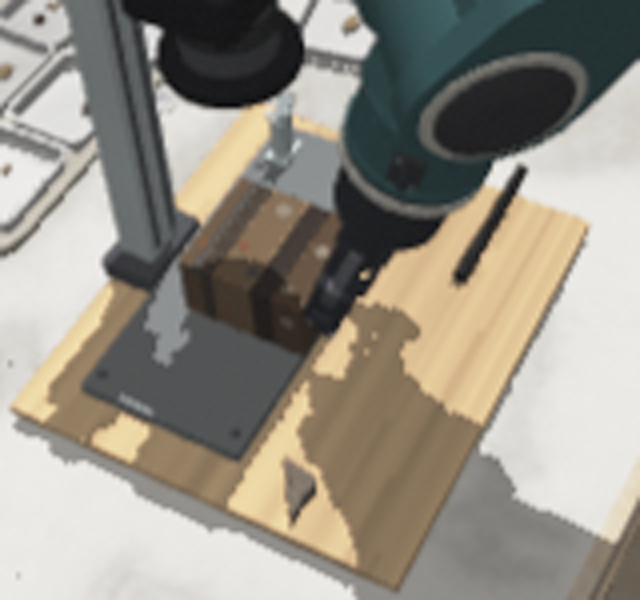

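View pics/t11.png

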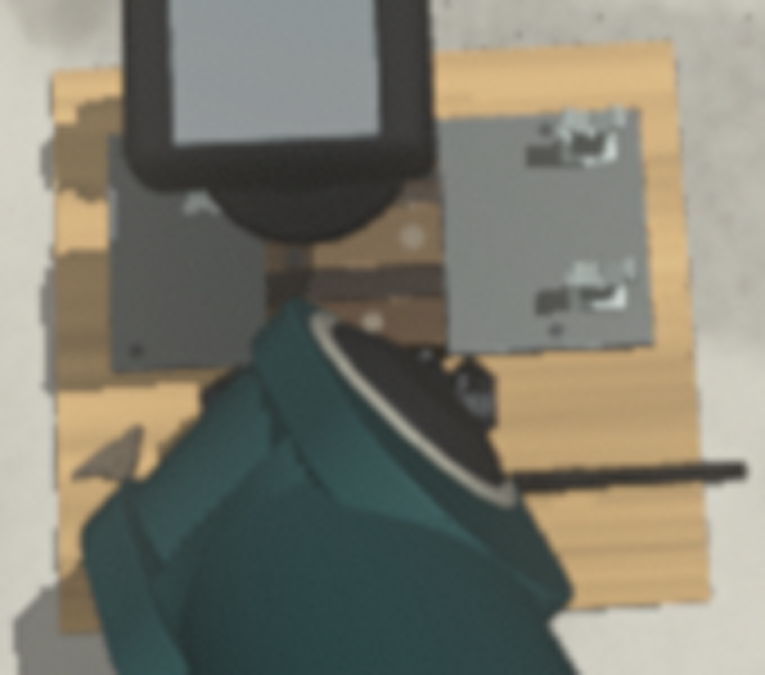

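Request:
jog_arm(
  motion=[
    [0,0,0,0.5,0,0.1,60],
    [0,0,0,1,0,0.3,60],
    [0,0,0,1.4,0,0.4,60],
    [0,0,0,1.8,0,0.5,60],
    [0,0,0,2.1,0,0.6,60],
    [0,0,0,2.3,0,0.7,60],
    [0,0,0,2.3,0,0.7,60],
    [0,0,0,2.3,0,0.7,60],
    [0,0,0,-4,0,-1,60],
    [0,0,0,-10,0,-3,60],
  ],
)

```text
t: 15.8
eef_pos: [512.8, -11.6, 55.6]
tool_rot: [-3.1, -0.074, -0.464]
force: [0.3, 1.0, 0.2]
gripper_width: 59.8
```

Run:
```python
from h import *
s=get_state();print(s['t'],tost(s['eef_pos']),s['force'].round(1))
crop(capture('scene'),200,170,300,260,6,'pics/s12.png')
chain((st(-75,-6,75),ori(12,TH)))
```

```text
15.8 [-20.50521338  -6.00742262  55.63975642] [0.3 1.  0.2]
[ 1.00e-03 -8.70e-02  0.00e+00 -4.50e+01 -1.00e-01 -3.42e+01]
```

View pics/s12.png

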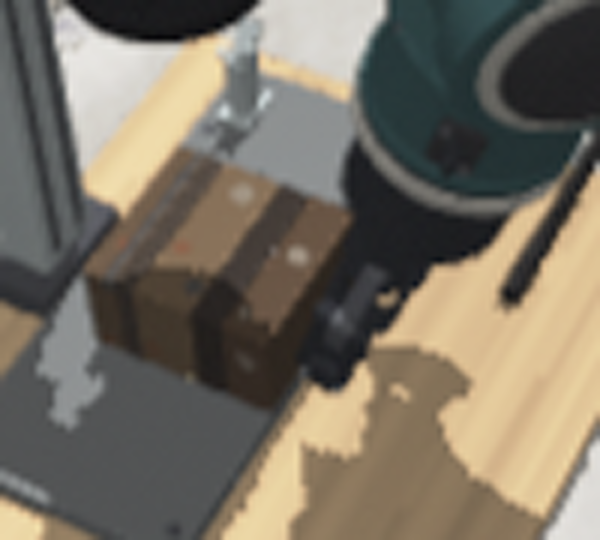

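```bash
cat >> h.py <<'E'
HO=np.array([510.2,-344.8]);HY=-0.150
def ho(x,y,z):
    c,s=np.cos(HY),np.sin(HY); return np.array([HO[0]+c*x-s*y,HO[1]+s*x+c*y,z])
E
python3 - <<'E'
from data import *;from h import *
add();refit()
q=get_state()['q']
seq=[(st(-75,-6,75),ori(12,TH)),(st(-90,-60,210),ori(0,.5)),(ho(-10,0,200),ori(0,HY+np.pi/2)),(ho(0,0,130),ori(0,HY+np.pi/2)),(ho(0,0,72),ori(0,HY+np.pi/2))]
chain(*seq)
a=q
for t in seq: a=sim(a,*t);print(a.round(2),np.linalg.norm(fkg(a,kin.P)[0]-t[0]).round(1))
E
```

```text
[ 1.00e-03 -8.70e-02  0.00e+00 -4.50e+01 -1.00e-01 -3.42e+01]
[ 4.700e-02 -2.060e-01 -4.510e-01  1.340e+01  5.400e+01 -1.352e+02]
[  0.      0.     -0.921 -83.9   267.     10.   ]
[ 0.  0.  0.  0. 10. 70.]
[ 0.  0.  0.  0.  0. 58.]
[ 0.71  0.4  -0.85  2.27  0.69  0.48 -2.18] 0.0
[ 1.15  0.34 -1.24  2.03  0.37  1.03 -1.34] 0.0
[ 1.38  0.74 -1.24  1.67  0.74  1.27 -0.17] 0.0
[ 1.32  0.83 -1.16  1.71  0.82  1.18 -0.22] 0.0
[ 1.29  0.89 -1.1   1.74  0.89  1.1  -0.26] 0.0
```

Request:
jog_arm(
  motion=[
    [0,0,0,-10,0,-4,60],
    [0,0,0,-20,0,-10,60],
    [0,-0.04,0,-32,0,-20,60],
    [0,-0.08,0,-45,0,-34,60],
    [0,-0.087,0,-45,0,-34,60],
    [0,-0.087,0,-45,0,-34,60],
    [0,-0.087,0,-45,0,-34,60],
    [0,-0.087,0,-45,0,-34,60],
    [0,-0.087,0,-45,0,-34,60],
    [0,-0.087,0,-45,0,-34,60],
  ],
)

```text
t: 16.68
eef_pos: [460.0, -14.0, 74.6]
tool_rot: [-3.119, -0.075, -0.328]
force: [-0.5, 0.7, 0.3]
gripper_width: 59.8
```

Request:
jog_arm(
  motion=[
    [0,0,0,-2,8,-30,60],
    [0.02,-0.1,-0.1,2,25,-70,60],
    [0.047,-0.2,-0.25,8,45,-105,60],
    [0.047,-0.2,-0.45,13,54,-135,50],
    [0.047,-0.2,-0.45,13,54,-135,50],
    [0.047,-0.2,-0.45,13,54,-135,50],
    [0.047,-0.2,-0.45,13,54,-135,50],
    [0.047,-0.2,-0.45,13,54,-135,50],
    [0.047,-0.2,-0.45,13,54,-135,50],
    [0.047,-0.2,-0.45,13,54,-135,50],
  ],
)

```text
t: 17.52
eef_pos: [446.6, -68.3, 208.9]
tool_rot: [3.044, 0.773, 0.008]
force: [0.5, 0.0, 0.5]
gripper_width: 50.2
```

Run:
```python
from data import *;from h import *
add();refit()
s=get_state();print(s['t'],s['q'].round(2),tost(s['eef_pos']),s['force'].round(1))
a=capture('scene');crop(a,180,150,300,280,4.6,'pics/s13.png');crop(a,270,120,340,195,8,'pics/s13c.png');crop(capture('top'),145,120,315,270,4.5,'pics/t13.png')
chain((ho(-10,0,200),ori(0,HY+np.pi/2)))
```

```text
17.5167 [ 1.14  0.32 -1.21  2.03  0.36  1.02 -1.32] [-89.28564164 -59.50525238 208.93592616] [0.5 0.  0.5]
[ 4.00e-03 -4.00e-03 -9.23e-01 -8.44e+01  2.67e+02  9.40e+00]
```

View pics/s13.png

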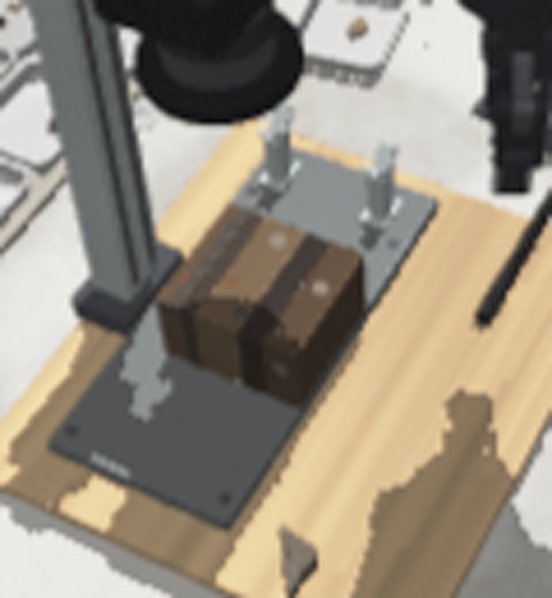

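View pics/s13c.png

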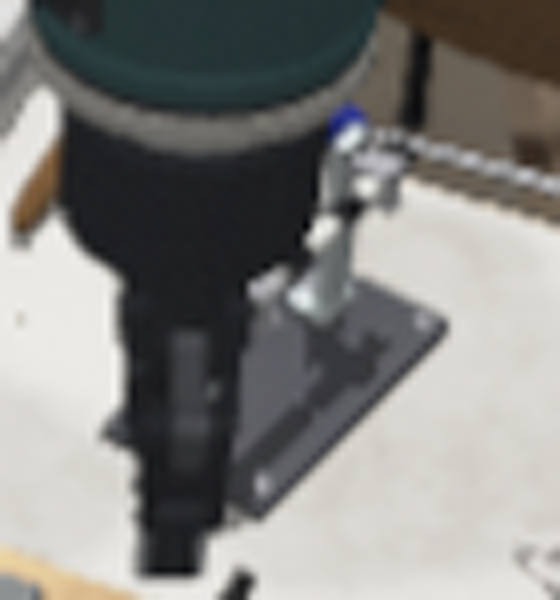

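View pics/t13.png

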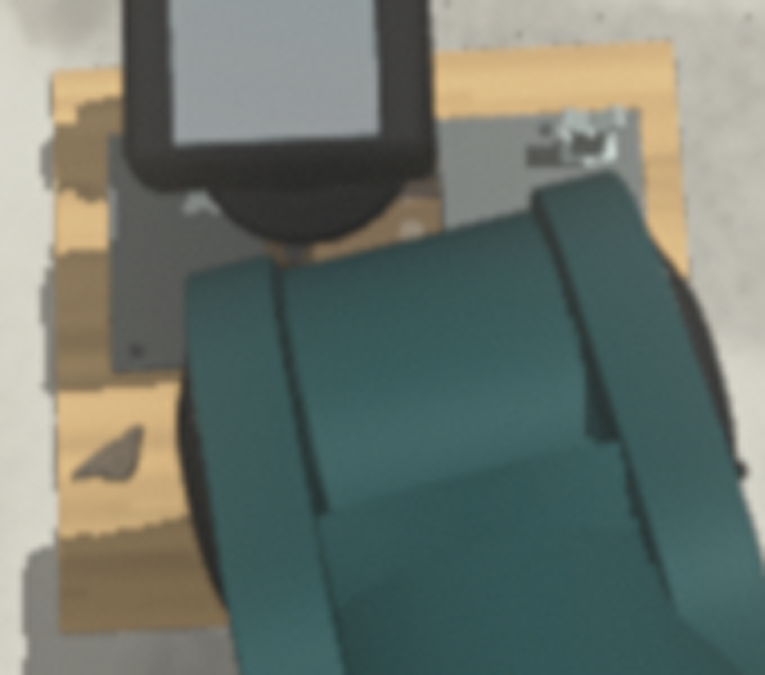

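Run:
```python
from data import *;from h import *
g=lambda u:up(u,180,150,4.6)
for u,z in [((296,405),32),((228,527),32),((436,205),32),((300,402),32),((365,255),88),((304,345),88),((318,372),32),((280,445),32)]: print(u,tost(onz('scene',g(u),z)).round(1))
a=sim(get_state()['q'],ho(-10,0,200),ori(0,HY+np.pi/2));print(a.round(2))
```

```text
(296, 405) [ 4. 38. 32.]
(228, 527) [ -2.3 132.6  32. ]
(436, 205) [  -1.5 -152.5   32. ]
(300, 402) [ 2.9 34.9 32. ]
(365, 255) [ -1.1 -48.9  88. ]
(304, 345) [-0.8 30.4 88. ]
(318, 372) [ 3.8  9.5 32. ]
(280, 445) [-1.6 68.5 32. ]
[ 1.36  0.73 -1.21  1.67  0.72  1.26 -0.15]
```

Request:
jog_arm(
  motion=[
    [0,0,-0.92,-84,267,9,45],
    [0,0,-0.92,-84,267,9,45],
    [0,0,-0.92,-84,267,9,45],
    [0,0,-0.92,-84,267,9,45],
    [0,0,-0.92,-84,267,9,45],
    [0,0,-0.92,-84,267,9,45],
    [0,0,-0.92,-84,267,9,45],
    [0,0,-0.92,-84,267,9,45],
    [0,0,-0.92,-84,267,9,45],
    [0,0,-0.92,-84,267,9,45],
  ],
)

```text
t: 18.45
eef_pos: [501.3, -342.5, 200.5]
tool_rot: [2.383, 2.043, 0.008]
force: [-0.0, 0.2, -0.5]
gripper_width: 44.8
```

Run:
```python
from data import *;from h import *
add();refit()
s=get_state();print(s['t'],s['q'].round(2),s['eef_pos'],s['force'].round(1),s['gripper_width'])
a=capture('scene');crop(a,260,110,340,200,6.5,'pics/s14.png');crop(capture('top'),145,120,415,290,2.9,'pics/t14.png')
chain((ho(0,0,120),ori(0,HY+np.pi/2)))
```

```text
18.45 [ 1.36  0.73 -1.2   1.67  0.71  1.25 -0.15] [ 501.27229963 -342.54973522  200.45702227] [-0.   0.2 -0.5] 44.806434954809255
[ 6.0e-03 -1.0e-03 -2.0e-03 -1.2e+00  8.7e+00  8.1e+01]
```

View pics/s14.png

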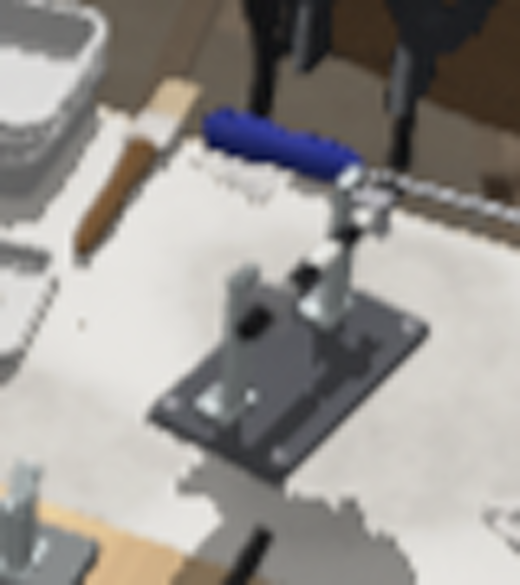

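View pics/t14.png

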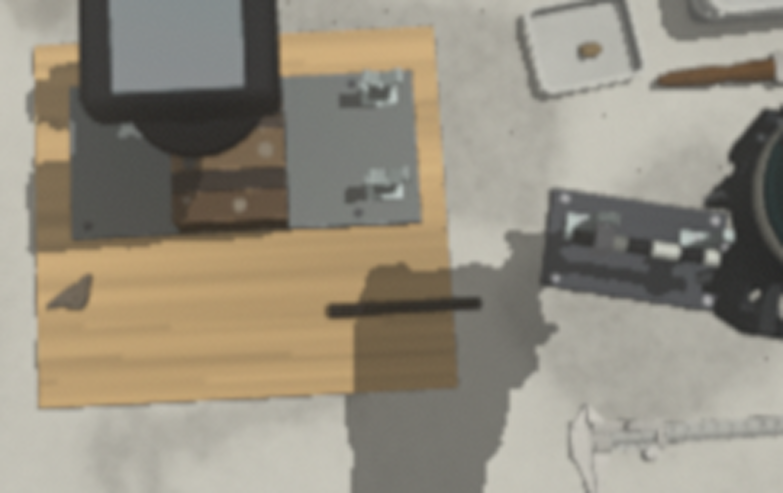

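Run:
```python
from h import *
for p in [ho(0,70,90),ho(0,-70,90),ho(0,0,90),ho(0,42,90),ho(17,48,105),ho(17,-48,105)]:
    u=proj('scene',p)[0]; v=proj('top',p)[0]; print((6.5*(u-[260,110])).round(0),(7*(v-[315,170])).round(0))
```

```text
[240. 327.] [194. 219.]
[391. 184.] [633. 284.]
[318. 254.] [413. 251.]
[272. 297.] [282. 232.]
[239. 267.] [281. 170.]
[344. 170.] [587. 215.]
```

Request:
jog_arm(
  motion=[
    [0.006,0,0,-1,4,15,45],
    [0.006,0,0,-1.2,8.7,35,45],
    [0.006,0,0,-1.2,8.7,55,45],
    [0.006,0,0,-1.2,8.7,72,45],
    [0.006,0,0,-1.2,8.7,88,45],
    [0.006,0,0,-1.2,8.7,102,45],
    [0.006,0,0,-1.2,8.7,114,45],
    [0.006,0,0,-1.2,8.7,124,45],
    [0.006,0,0,-1.2,8.7,128,45],
    [0.006,0,0,-1.2,8.7,128,45],
  ],
)

```text
t: 19.38
eef_pos: [510.2, -345.7, 72.1]
tool_rot: [-2.382, -2.045, -0.001]
force: [0.9, 0.3, 0.2]
gripper_width: 44.8
```

Run:
```python
from data import *;from h import *
add();refit()
s=get_state();print(s['t'],s['q'].round(2),s['eef_pos'],s['force'].round(1),s['gripper_width'])
a=capture('scene');crop(a,260,110,340,200,6.5,'pics/s15.png')
chain((ho(0,0,72),ori(0,HY+np.pi/2)))
```

```text
19.3833 [ 1.27  0.88 -1.06  1.73  0.86  1.08 -0.24] [ 510.22748574 -345.69274886   72.13553316] [0.9 0.3 0.2] 44.82860039115134
[-0.    -0.002 -0.002  1.    -0.5    0.9  ]
```

View pics/s15.png

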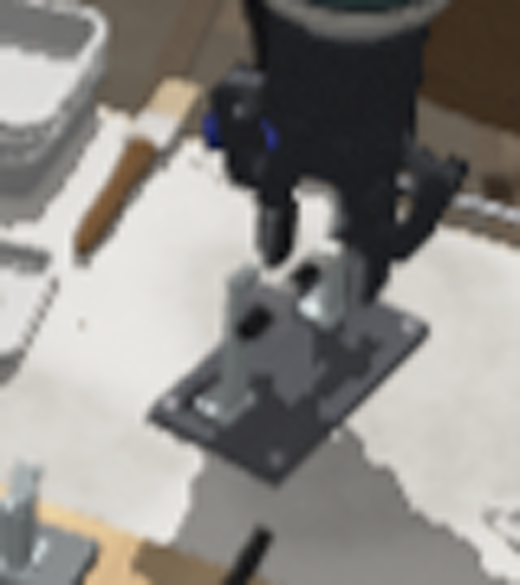

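Request:
jog_arm(
  motion=[
    [0,0,0,1,-0.5,0,30],
    [0,0,0,1,-0.5,0,20],
    [0,0,0,1,-0.5,0,14],
    [0,0,0,1,-0.5,0,8],
    [0,0,0,1,-0.5,0,8],
    [0,0,0,1,-0.5,0,8],
    [0,0,0,1,-0.5,0,8],
    [0,0,0,1,-0.5,0,8],
    [0,0,0,1,-0.5,0,8],
    [0,0,0,1,-0.5,0,8],
  ],
  squeeze=60,
)

```text
t: 20.27
eef_pos: [510.2, -344.9, 73.5]
tool_rot: [-2.383, -2.046, -0.001]
force: [-3.2, 0.5, 6.3]
gripper_width: 9.7
```

Run:
```python
from h import *
s=get_state();print(s['t'],s['q'].round(2),s['eef_pos'],s['force'].round(1),s['torque'].round(2),s['gripper_width'])
p,r=cur(); print(r.T@np.array([-np.cos(HY),-np.sin(HY),0]))
```

```text
20.2667 [ 1.27  0.87 -1.06  1.73  0.86  1.08 -0.24] [ 510.20366598 -344.9332027    73.45083546] [-3.2  0.5  6.3] [ 0.16  0.5  -0.02] 9.69918351739079
[-1.90297176e-03 -9.99998180e-01 -1.33189922e-04]
```

Run:
```python
from h import *
s=get_state();a=capture('scene');crop(a,280,110,330,170,11,'pics/s16.png');crop(capture('top'),330,170,430,250,7,'pics/t16.png')
```

```text
(no output)
```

View pics/s16.png

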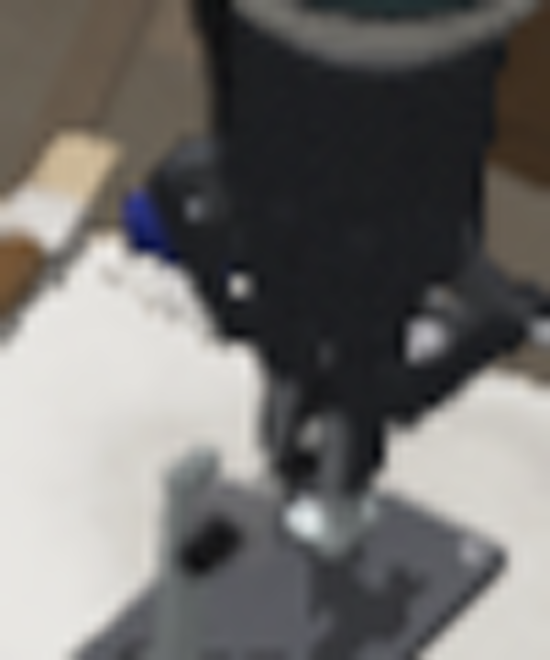

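View pics/t16.png

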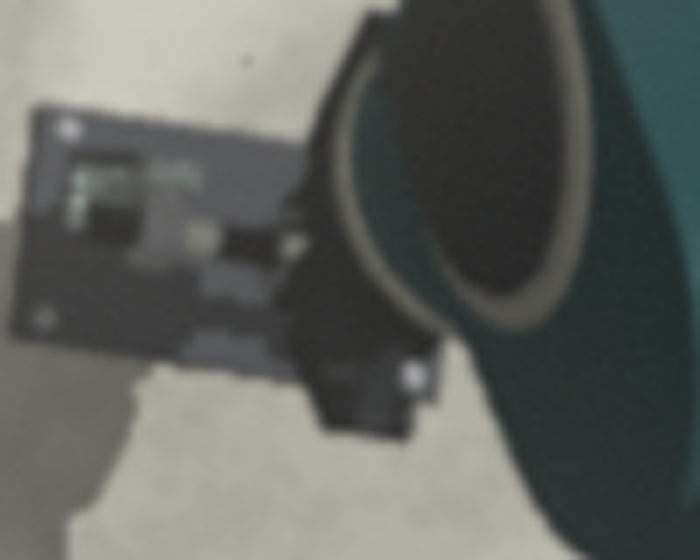

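Request:
jog_arm(
  motion=[
    [0,0,0,0,-1,0,8],
    [0,0,0,0,-2,0,8],
    [0,0,0,0,-3,0,8],
    [0,0,0,0,-4,0,8],
    [0,0,0,0,-5,0,8],
    [0,0,0,0,-5.5,0,8],
    [0,0,0,0,-6,0,8],
    [0,0,0,0,-6,0,8],
    [0,0,0,0,-6,0,8],
    [0,0,0,0,-6,0,8],
  ],
  squeeze=80,
)

```text
t: 21.2
eef_pos: [504.4, -343.9, 73.1]
tool_rot: [-2.383, -2.046, -0.002]
force: [2.7, -1.0, 4.1]
gripper_width: 9.6
```

Run:
```python
from h import *
s=get_state();print(s['t'],s['q'].round(2),s['eef_pos'],s['force'].round(1),s['torque'].round(2),s['gripper_width'])
```

```text
21.2 [ 1.28  0.87 -1.07  1.74  0.86  1.08 -0.24] [ 504.35695054 -343.9039256    73.11779094] [ 2.7 -1.   4.1] [-0.03 -0.56 -0.03] 9.57566489149801
```

Request:
jog_arm(
  motion=[
    [0,0,0,0,-1.5,0,8],
    [0,0,0,0,-3,0,8],
    [0,0,0,0,-4.5,0,8],
    [0,0,0,0,-6,0,8],
    [0,0,0,0,-7.5,0,8],
    [0,0,0,0,-9,0,8],
    [0,0,0,0,-10.5,0,8],
    [0,0,0,0,-12,0,8],
    [0,0,0,0,-14,0,8],
    [0,0,0,0,-16,0,8],
  ],
)

```text
t: 22.03
eef_pos: [488.1, -341.4, 72.9]
tool_rot: [-2.383, -2.046, -0.001]
force: [-0.1, -0.7, 0.3]
gripper_width: 9.4
```

Run:
```python
from h import *
s=get_state();print(s['t'],s['q'].round(2),s['eef_pos'],s['force'].round(1),s['torque'].round(2),s['gripper_width'])
a=capture('scene');crop(a,270,110,340,190,8,'pics/s17.png')
```

```text
22.0333 [ 1.31  0.85 -1.07  1.78  0.86  1.06 -0.24] [ 488.1331879  -341.39552689   72.8640436 ] [-0.1 -0.7  0.3] [ 0.01  0.05 -0.01] 9.379743173753393
```

View pics/s17.png

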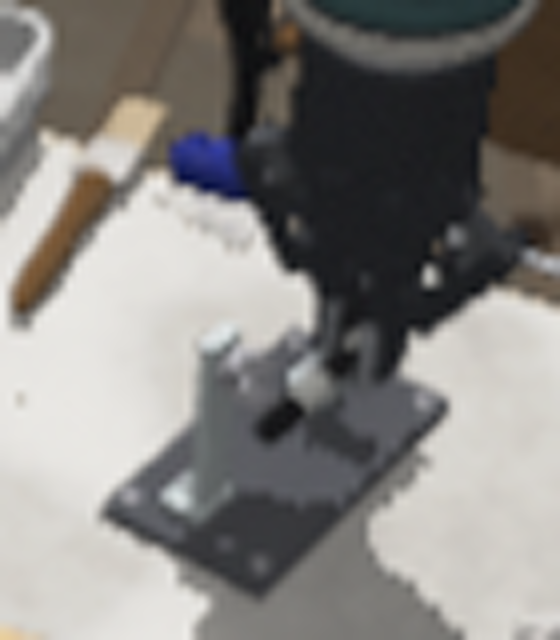

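```bash
cat >> h.py <<'E'
def orr(roll,yaw,lean=0):
    ax=np.array([np.cos(yaw),np.sin(yaw),0]); return R.from_rotvec(ax*np.radians(roll)).as_matrix()@ori(lean,yaw)
E
python3 - <<'E'
from data import *;from h import *
add();refit()
q=get_state()['q']
print(orr(30,TH)[:,2])
Y=HY+np.pi/2
def gp(x,y,z,r,l=0): # grasp at stand point -> TCP
    M=orr(r,TH,l); return st(x,y,z)+M[:,2]*18.7,M
def wrist(a): 
    v=kin.P;T=np.array(v).reshape(7,3);x,M=fkg(a,v);w=x-M@T[6]; return tost(w).round(0)
for roll in (15,22,30):
  seq=[(ho(-50,0,76),ori(0,Y)),(ho(-60,10,190),ori(0,Y)),gp(-30,-190,190,roll/2),gp(70,-135,160,roll),gp(70,-130,120,roll),gp(70,-130,87,roll)]
  a=q
  if roll==22: chain(*seq)
  for t in seq: a=sim(a,*t,n=16);print(roll,a.round(2),np.linalg.norm(fkg(a,kin.P)[0]-t[0]).round(1),'wrist',wrist(a))
E
```

```text
[-0.02374107  0.49943604 -0.8660254 ]
15 [ 1.36  0.82 -1.09  1.84  0.85  1.04 -0.24] 0.0 wrist [ -88. -327.  364.]
15 [ 1.46  0.67 -1.25  1.8   0.69  1.19 -0.15] 0.0 wrist [ -96. -316.  478.]
15 [ 1.09  0.56 -0.95  1.8   0.37  1.06 -1.51] 0.0 wrist [ -28. -225.  457.]
15 [ 0.9   0.76 -0.92  1.61  0.36  1.1  -1.58] 0.0 wrist [  72. -205.  420.]
15 [ 0.88  0.8  -0.9   1.63  0.4   1.03 -1.6 ] 0.0 wrist [  72. -200.  380.]
15 [ 0.86  0.84 -0.87  1.65  0.42  0.98 -1.6 ] 0.0 wrist [  72. -200.  347.]
[-1.00e-03 -1.00e-03 -2.00e-03 -0.00e+00 -2.73e+01 -3.20e+00]
[   0.    0.    0.   10.  -10. -114.]
[1.610e-01 1.320e-01 1.369e+00 1.411e+02 3.890e+01 1.840e+01]
[  0.192   0.      0.    100.    -51.8    39.6  ]
[ 0.   0.   0.   0.  10.3 39. ]
[ 0.   0.   0.  -0.  12.4 30.6]
22 [ 1.36  0.82 -1.09  1.84  0.85  1.04 -0.24] 0.0 wrist [ -88. -327.  364.]
22 [ 1.46  0.67 -1.25  1.8   0.69  1.19 -0.15] 0.0 wrist [ -96. -316.  478.]
22 [ 1.12  0.58 -0.96  1.78  0.33  1.08 -1.46] 0.0 wrist [ -28. -241.  454.]
22 [ 0.95  0.81 -0.95  1.57  0.28  1.12 -1.51] 0.0 wrist [  72. -236.  410.]
22 [ 0.93  0.85 -0.92  1.6   0.31  1.06 -1.51] 0.0 wrist [  72. -231.  370.]
22 [ 0.92  0.89 -0.9   1.61  0.34  1.01 -1.51] 0.0 wrist [  72. -231.  337.]
30 [ 1.36  0.82 -1.09  1.84  0.85  1.04 -0.24] 0.0 wrist [ -88. -327.  364.]
30 [ 1.46  0.67 -1.25  1.8   0.69  1.19 -0.15] 0.0 wrist [ -96. -316.  478.]
30 [ 1.14  0.62 -0.97  1.76  0.28  1.1  -1.41] 0.0 wrist [ -28. -260.  450.]
30 [ 1.    0.87 -0.98  1.54  0.19  1.17 -1.43] 0.0 wrist [  72. -270.  393.]
30 [ 0.98  0.92 -0.95  1.56  0.22  1.1  -1.42] 0.0 wrist [  72. -265.  353.]
30 [ 0.97  0.96 -0.93  1.57  0.24  1.06 -1.42] 0.0 wrist [  72. -265.  320.]
```

Request:
jog_arm(
  motion=[
    [0,0,0,0,-6,0,8],
    [0,0,0,0,-14,0,8],
    [0,0,0,0,-22,-1,8],
    [0,0,0,0,-28,-5,8],
    [0,0,0,2,-30,-25,8],
    [0,0,0,5,-33,-50,8],
    [0,0,0,10,-37,-80,8],
    [0,0,0,10,-37,-105,8],
    [0,0,0,10,-37,-117,8],
    [0,0,0,10,-37,-117,8],
  ],
)

```text
t: 22.92
eef_pos: [453.7, -326.7, 192.5]
tool_rot: [2.382, 2.044, 0.001]
force: [-0.1, 0.5, -1.0]
gripper_width: 9.5
```

Run:
```python
from data import *;from h import *
add();refit()
s=get_state();print(s['t'],s['q'].round(2),s['eef_pos'],s['force'].round(1),s['torque'].round(2),s['gripper_width'])
a=capture('scene');crop(a,260,80,360,180,6,'pics/s18.png');crop(capture('top'),300,150,460,290,4.2,'pics/t18.png')
p,r=cur();g=p-r[:,2]*18.7
for d in(-70,0,70):
    P_=g+r[:,0]*d; print(d,(6*(proj('scene',P_)[0]-[260,80])).round(),(4.2*(proj('top',P_)[0]-[300,150])).round())
def gp(x,y,z,r,l=0):
    M=orr(r,TH,l); return st(x,y,z)+M[:,2]*18.7,M
chain(gp(-30,-190,190,12),gp(70,-135,160,25),gp(70,-130,110,25),gp(70,-130,88,25))
```

```text
22.9167 [ 1.45  0.65 -1.22  1.79  0.66  1.18 -0.13] [ 453.70714786 -326.70335984  192.53056794] [-0.1  0.5 -1. ] [-0.02  0.02 -0.08] 9.534863251301408
-70 [475. 223.] [514. 353.]
0 [403. 290.] [359. 330.]
70 [326. 362.] [205. 306.]
[  0.175   0.144   1.365 142.     38.1    17.9  ]
[  0.227  -0.     -0.    100.    -51.8    40.3  ]
[ 0.   0.   0.   0.  16.6 47.4]
[ 0.   0.   0.  -0.   9.3 19.9]
```

View pics/s18.png

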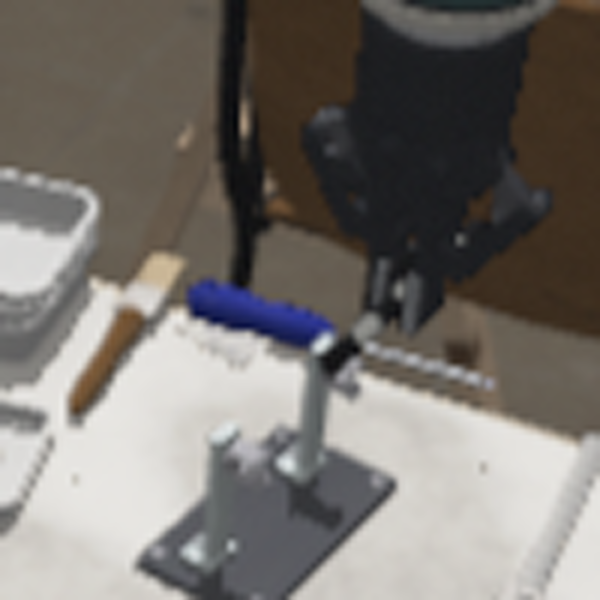

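View pics/t18.png

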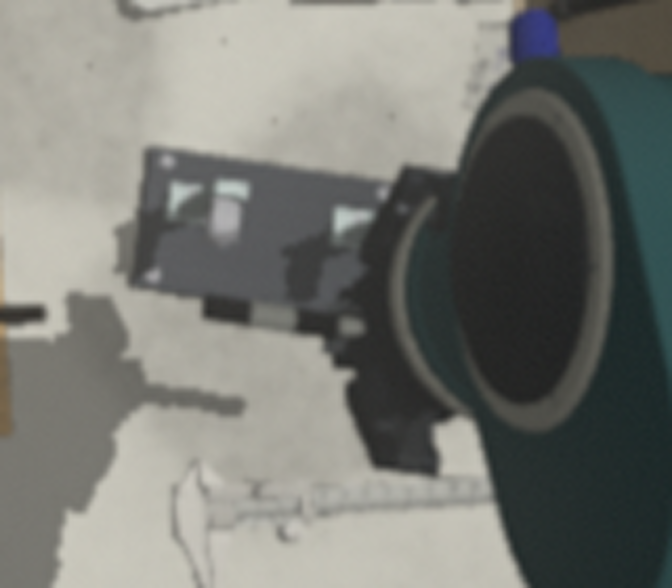

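Request:
jog_arm(
  motion=[
    [0.175,0.144,1.365,142,38,18,8],
    [0.175,0.144,1.365,142,38,18,8],
    [0.175,0.144,1.365,142,38,18,8],
    [0.175,0.144,1.365,142,38,18,8],
    [0.175,0.144,1.365,142,38,18,8],
    [0.175,0.144,1.365,142,38,18,8],
    [0.175,0.144,1.365,142,38,18,8],
    [0.175,0.144,1.365,142,38,18,8],
    [0.175,0.144,1.365,142,38,18,8],
    [0.175,0.144,1.365,142,38,18,8],
  ],
)

```text
t: 23.85
eef_pos: [511.6, -191.4, 170.6]
tool_rot: [-2.935, -0.258, 0.009]
force: [-0.5, 0.2, -1.1]
gripper_width: 9.5
```

```bash
cat >> h.py <<'E'
def gp(x,y,z,r,l=0):
    M=orr(r,TH,l); return st(x,y,z)+M[:,2]*18.7,M
E
python3 - <<'E'
from data import *;from h import *
add();refit()
s=get_state();print(s['t'],s['q'].round(2),tost(s['eef_pos']),s['force'].round(1),s['gripper_width'])
chain(gp(70,-138,160,25),gp(70,-130,110,25),gp(70,-130,88,25))
a=s['q']
for t in (gp(70,-138,160,25),gp(70,-130,88,25)): a=sim(a,*t,n=14);print(a.round(2))
E
```

```text
23.85 [ 1.11  0.59 -0.96  1.78  0.32  1.09 -1.34] [ -30.28460084 -185.60199019  170.55527011] [-0.5  0.2 -1.1] 9.485893057172872
[ 2.400e-01  2.900e-02  1.240e-01  1.062e+02 -3.600e+01  3.630e+01]
[ 0.   0.   0.  -0.  13.9 48.7]
[ 0.   0.   0.  -0.   9.3 19.9]
[ 0.96  0.82 -0.93  1.56  0.22  1.14 -1.45]
[ 0.92  0.9  -0.88  1.6   0.27  1.02 -1.45]
```

Request:
jog_arm(
  motion=[
    [0.05,0.006,0.025,18,-7,6,8],
    [0.1,0.012,0.05,36,-14,12,8],
    [0.15,0.018,0.075,55,-20,20,8],
    [0.2,0.024,0.1,75,-27,27,8],
    [0.24,0.029,0.124,92,-32,32,8],
    [0.24,0.029,0.124,106,-36,36,8],
    [0.24,0.029,0.124,106,-36,36,8],
    [0.24,0.029,0.124,106,-36,36,8],
    [0.24,0.029,0.124,106,-36,36,8],
    [0.24,0.029,0.124,106,-36,36,8],
  ],
)

```text
t: 24.68
eef_pos: [608.7, -131.3, 144.8]
tool_rot: [-2.707, -0.073, 0.013]
force: [-0.5, -0.6, -0.9]
gripper_width: 9.4
```

Run:
```python
from data import *;from h import *
add();refit()
s=get_state();print(s['t'],s['q'].round(2),tost(s['eef_pos']),s['force'].round(1),s['gripper_width'])
a=capture('scene');crop(a,180,110,310,240,4.6,'pics/s19.png');crop(capture('top'),145,100,345,250,4,'pics/t19.png')
p,r=cur();g=p-r[:,2]*17
for d in(-70,0,70):
    P_=g+r[:,0]*d; print(d,tost(P_).round(1),(4.6*(proj('scene',P_)[0]-[180,110])).round(),(4*(proj('top',P_)[0]-[145,100])).round())
for P_ in [st(30,-130,90),st(110,-130,90)]: print((4.6*(proj('scene',P_)[0]-[180,110])).round(),(4*(proj('top',P_)[0]-[145,100])).round())
chain(gp(70,-130,110,25),gp(70,-130,88,25))
```

```text
24.6833 [ 0.96  0.81 -0.93  1.57  0.22  1.13 -1.45] [  69.56829935 -130.17776623  144.75278147] [-0.5 -0.6 -0.9] 9.375372933295852
-70 [  -0.2 -137.8  160.4] [424. 266.] [562. 352.]
0 [  69.8 -137.4  160.6] [326. 233.] [553. 219.]
70 [ 139.8 -137.   160.7] [232. 201.] [544.  91.]
[378. 336.] [534. 320.]
[273. 298.] [526. 183.]
[3.00e-03 0.00e+00 7.00e-03 1.00e-01 1.45e+01 5.07e+01]
[ 0.   0.   0.  -0.   9.3 19.9]
```

View pics/s19.png

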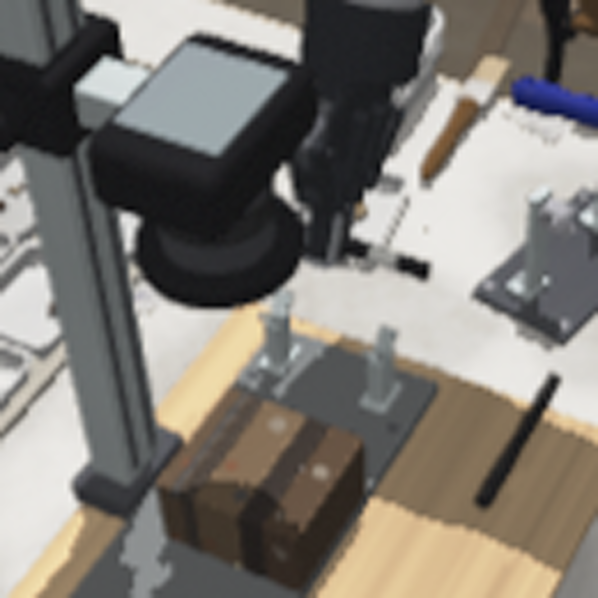

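View pics/t19.png

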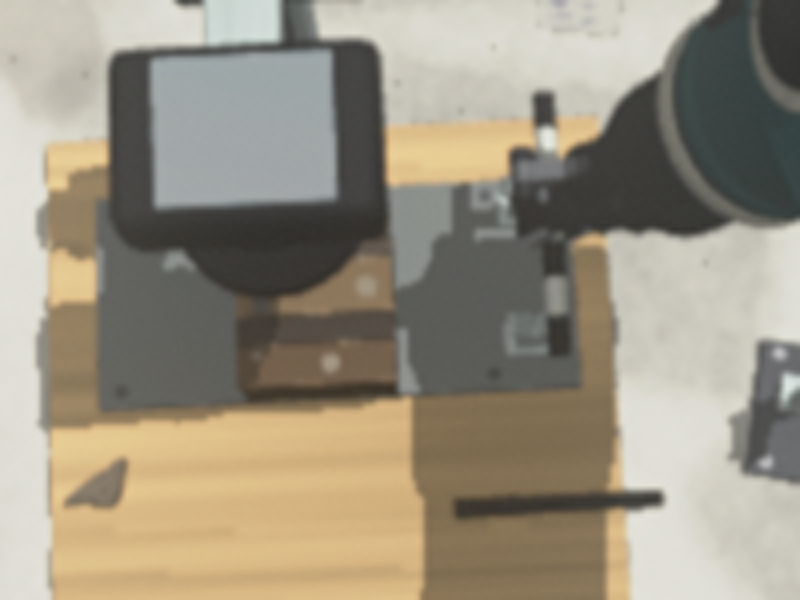

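Request:
jog_arm(
  motion=[
    [0.003,0,0.007,0,3,10,8],
    [0.003,0,0.007,0,6,20,8],
    [0.003,0,0.007,0,9,30,8],
    [0.003,0,0.007,0,11.5,40,8],
    [0.003,0,0.007,0,14.5,50.5,8],
    [0.003,0,0.007,0,17,57,8],
    [0.003,0,0.007,0,19,62,8],
    [0.003,0,0.007,0,21,66,8],
    [0.003,0,0.007,0,22.5,68.5,8],
    [0.003,0,0.007,0,22.5,68.5,8],
  ],
)

```text
t: 25.62
eef_pos: [609.3, -122.8, 73.3]
tool_rot: [-2.704, -0.064, 0.014]
force: [-0.1, -0.4, -0.8]
gripper_width: 9.0
```

Run:
```python
from data import *;from h import *
s=get_state();print(s['t'],s['q'].round(2),tost(s['eef_pos']),s['force'].round(1),s['torque'].round(2),s['gripper_width'])
a=capture('scene');crop(a,220,140,290,210,8,'pics/s20.png');crop(capture('top'),255,110,315,200,6.5,'pics/t20.png')
p,r=cur();print(tost(p-r[:,2]*17).round(1), tost(p-r[:,2]*18.7).round(1))
chain(gp(70,-130,88,25))
```

```text
25.6167 [ 0.92  0.89 -0.88  1.61  0.27  1.02 -1.45] [  70.60108168 -121.73296645   73.32386119] [-0.1 -0.4 -0.8] [-0.46 -0.03 -0.01] 8.96354967807825
[  70.6 -128.7   89.1] [  70.6 -129.4   90.6]
[-1.0e-03 -0.0e+00  0.0e+00 -6.0e-01  1.7e+00  2.1e+00]
```

View pics/s20.png

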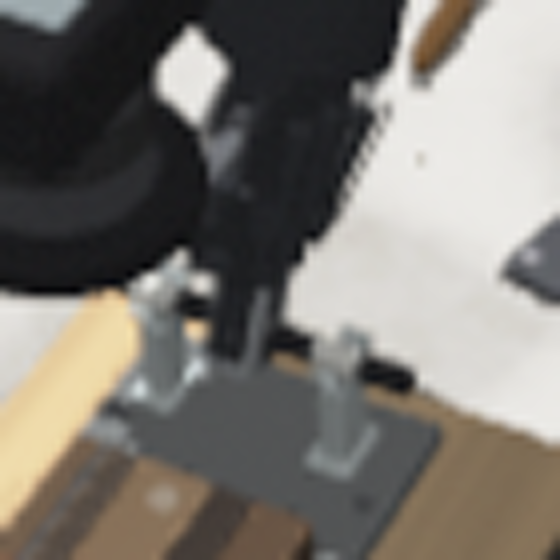

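View pics/t20.png

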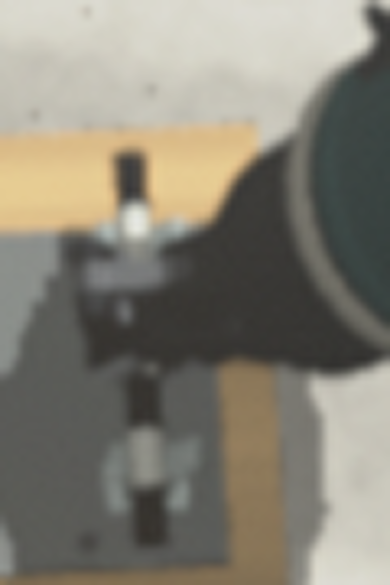

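Request:
jog_arm(
  motion=[
    [0,0,0,0,1,0,8],
    [0,0,0,0,1.6,0.3,8],
    [0,0,0,0,2,0.8,8],
    [0,0,0,0,2.3,1.3,8],
    [0,0,0,0,2.6,1.7,8],
    [0,0,0,0,2.6,1.7,8],
    [0,0,0,0,2.6,1.7,8],
    [0,0,0,0,2.6,1.7,8],
    [0,0,0,0,2.6,1.7,8],
    [0,0,0,0,2.6,1.7,8],
  ],
)

```text
t: 26.55
eef_pos: [609.5, -124.5, 71.3]
tool_rot: [-2.704, -0.064, 0.014]
force: [-0.8, -4.3, 5.7]
gripper_width: 9.6
```

Run:
```python
from data import *;from h import *
s=get_state();print(s['t'],tost(s['eef_pos']),s['force'].round(1),s['torque'].round(2),s['gripper_width'])
p,r=cur();print(tost(p-r[:,2]*17).round(1), tost(p-r[:,2]*18.7).round(1))
```

```text
26.55 [  70.67525255 -123.41999736   71.27138885] [-0.8 -4.3  5.7] [-0.43  0.29  0.19] 9.609162888175568
[  70.7 -130.6   86.7] [  70.7 -131.3   88.2]
```

Request:
jog_arm(
  motion=[
    [0,0,0,0,0,0,12],
    [0,0,0,0,0,0,14],
    [0,0,0,0,0,0,17],
    [0,0,0,0,0,0,20],
    [0,0,0,0,0,0,24],
    [0,0,0,0,0,0,28],
    [0,0,0,0,0,0,30],
    [0,0,0,0,0,0,30],
    [0,0,0,0,0,0,30],
    [0,0,0,0,0,0,30],
  ],
  squeeze=20,
)

```text
t: 27.38
eef_pos: [609.2, -124.1, 70.8]
tool_rot: [-2.704, -0.064, 0.014]
force: [0.1, -0.5, 0.4]
gripper_width: 30.1
```

Run:
```python
from data import *;from h import *
s=get_state();print(s['t'],tost(s['eef_pos']),s['force'].round(1),s['torque'].round(2),s['gripper_width'])
a=capture('scene');crop(a,220,140,290,210,8,'pics/s21.png');crop(capture('top'),255,110,315,200,6.5,'pics/t21.png')
```

```text
27.3833 [  70.40771593 -122.93630905   70.84003946] [ 0.1 -0.5  0.4] [-0.43  0.01 -0.03] 30.086950827861575
```

View pics/s21.png

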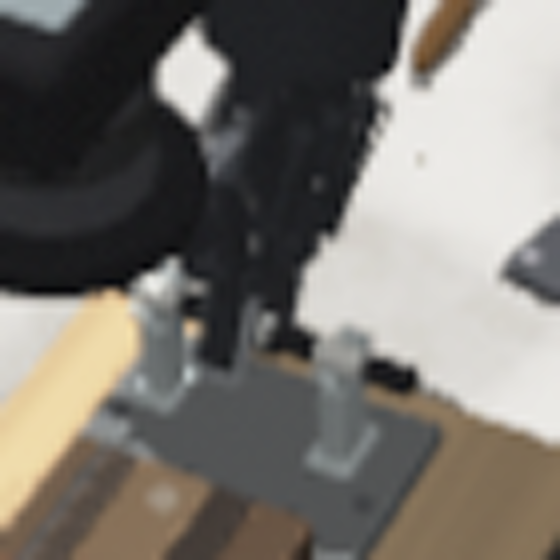

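View pics/t21.png

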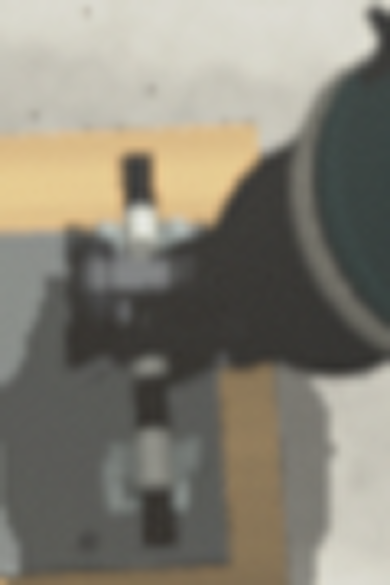

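Request:
jog_arm(
  motion=[
    [0,0,0,0,0,-4,30],
    [0,0,0,0,0,-10,30],
    [0,0,0,0,0,-20,30],
    [0,0,0,0,0,-35,30],
    [0,0,0,0,0,-52,30],
    [0,0,0,0,0,-70,30],
    [0,0,0,0,0,-90,30],
    [0,0,0,0,0,-110,30],
    [0,0,0,0,0,-130,30],
    [0,0,0,0,0,-140,30],
  ],
)

```text
t: 28.32
eef_pos: [612.6, -184.8, 200.6]
tool_rot: [-2.705, -0.063, 0.011]
force: [0.2, -1.4, -0.4]
gripper_width: 30.0
```

Run:
```python
from data import *;from h import *
add();refit()
s=get_state();print(s['t'],s['q'].round(2),tost(s['eef_pos']),s['force'].round(1),s['gripper_width'])
a=capture('scene');crop(a,170,130,310,290,3.7,'pics/s22.png');crop(capture('top'),145,100,345,260,3.7,'pics/t22.png')
T=(np.array([470,-330,220.]),ori(0,0.3))
chain(T);print(sim(s['q'],*T,n=12).round(2))
```

```text
28.3167 [ 1.01  0.79 -0.95  1.45  0.2   1.28 -1.4 ] [  70.99072886 -183.81533633  200.59971886] [ 0.2 -1.4 -0.4] 29.99514058958784
[-4.330e-01 -5.700e-02 -2.490e-01 -1.492e+02  1.171e+02 -7.760e+01]
[ 1.28  0.5  -0.95  1.73  0.45  1.14 -1.08]
```

View pics/s22.png

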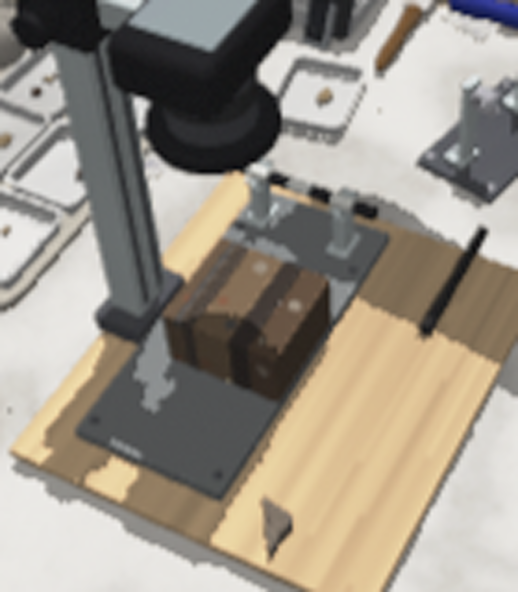

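View pics/t22.png

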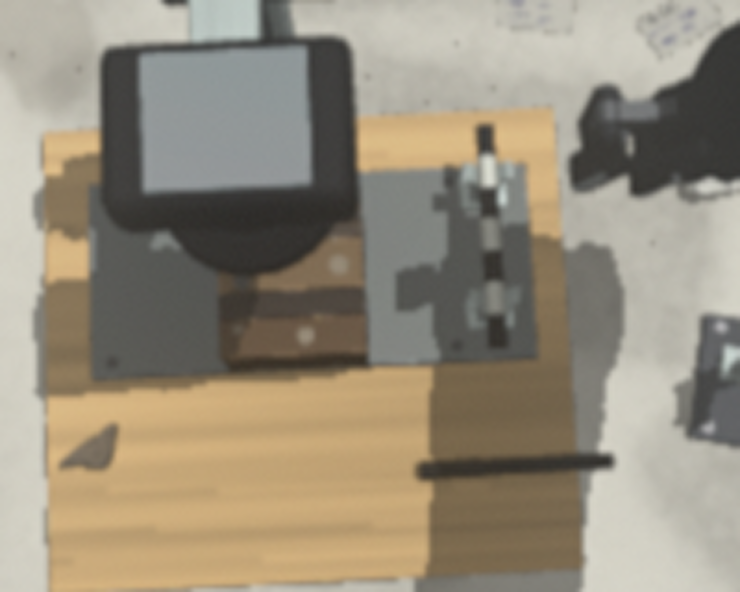

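Run:
```python
from h import *
a=capture('top');b=capture('scene')
crop(a,170,175,290,215,6.5,'pics/t23.png');crop(b,205,195,275,265,8.5,'pics/s23.png')
f=lambda u:up(u,145,100,3.7)
for u in [(485,126),(497,345)]: print('rod',tost(onz('top',f(u),85)).round(1))
for P_ in [st(0,130,32),st(0,-160,32),st(0,38,88),st(0,-52,88),st(0,38,32)]: print((6.5*(proj('top',P_)[0]-[170,175])).round(),(8.5*(proj('scene',P_)[0]-[205,195])).round())
```

```text
rod [ 140.1 -130.2   85. ]
rod [   1.6 -129.5   85. ]
[ -6. 177.] [203. 579.]
[781. 139.] [595. -22.]
[225. 143.] [333. 268.]
[485. 130.] [460.  78.]
[244. 165.] [342. 367.]
```

View pics/t23.png

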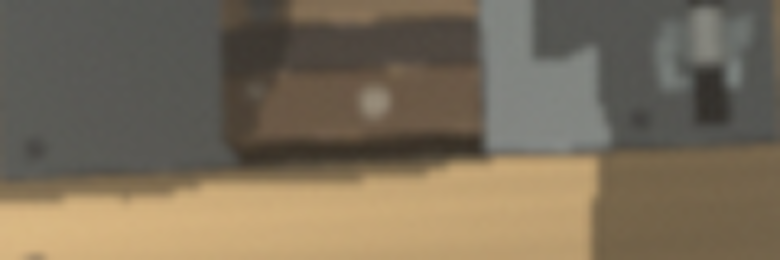

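View pics/s23.png

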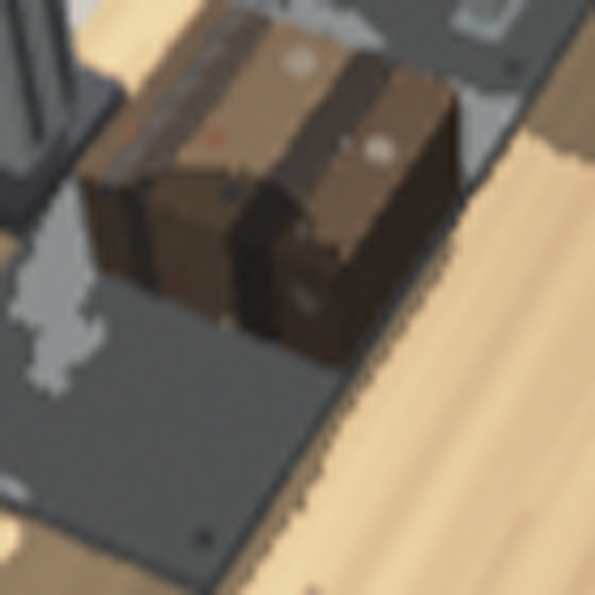

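Run:
```python
from h import *
for n in('scene','top'):
    a=capture(n).astype(np.float32)
    xs=np.arange(-30,25,3)
    print(n,xs)
    for y in (100,70,55,25,0,-25,-70):
        acc=[]
        for x in xs:
            v=[]
            for yy in np.linspace(y-6,y+6,7):
                u=proj(n,st(x,yy,32))[0]; v.append(cv2.getRectSubPix(a,(1,1),(float(u[0]),float(u[1])))[0,0])
            acc.append(np.mean(v,0))
        print(y,[f"{int(c[2])}/{int(c[0])}" for c in acc])
```

```text
scene [-30 -27 -24 -21 -18 -15 -12  -9  -6  -3   0   3   6   9  12  15  18  21
  24]
100 ['230/159', '231/160', '233/161', '233/161', '231/159', '221/149', '179/118', '140/93', '122/86', '77/69', '72/74', '80/82', '81/83', '81/83', '80/83', '80/83', '81/83', '80/83', '81/83']
70 ['229/156', '229/157', '231/159', '231/159', '229/157', '226/153', '202/134', '148/99', '124/87', '84/72', '74/76', '81/83', '81/83', '80/83', '80/83', '81/83', '80/83', '80/83', '80/83']
55 ['227/155', '228/156', '230/157', '230/158', '228/155', '227/153', '217/145', '164/109', '121/85', '81/70', '73/74', '80/83', '80/83', '81/83', '80/83', '81/83', '80/83', '81/83', '81/83']
25 ['225/152', '226/153', '228/155', '228/155', '226/152', '224/151', '211/140', '157/104', '122/85', '77/65', '54/48', '46/34', '44/31', '47/32', '48/32', '48/33', '49/34', '52/37', '54/40']
0 ['223/150', '223/150', '225/152', '226/153', '224/151', '221/148', '202/133', '149/99', '120/84', '79/65', '53/47', '46/34', '43/29', '44/30', '44/30', '43/30', '44/30', '53/35', '67/44']
-25 ['221/147', '221/147', '223/150', '224/151', '222/148'
[... 1110 characters left out ...]
6', '88/61', '63/45', '61/42', '77/51', '100/66', '106/70', '105/69', '105/69', '103/68']
0 ['197/119', '199/119', '200/120', '202/121', '204/122', '201/121', '198/119', '185/111', '148/90', '118/74', '89/60', '63/44', '63/42', '90/58', '108/70', '108/71', '109/74', '112/78', '112/77']
-25 ['194/117', '196/118', '197/118', '198/119', '200/120', '198/119', '196/118', '192/115', '165/100', '124/78', '86/60', '62/44', '61/41', '77/52', '102/68', '108/71', '107/70', '106/70', '106/69']
-70 ['190/114', '191/115', '191/115', '194/117', '195/118', '194/117', '191/115', '192/115', '194/116', '179/110', '134/106', '130/128', '132/130', '131/129', '131/130', '131/129', '130/129', '130/129', '130/128']
```

Run:
```python
from cell import *
print(get_state()['t'],get_state()['force']);print(sign_off())
```

```text
28.6167 [-0.43382472  0.623126    0.20359317]
the job is handed in; nothing more can be done
None
```

I handed the job in at about 28.6 s, with every step done in the order asked. At hand-in the gripper was empty and clear of everything, with under 1 N on the tool.

- **Slide and tip:** I slid the block against the plate edge until the force rose sharply. The sliding readings were about 3 to 7 N and the stop was about 22 N. I then tipped it at about 2 N, and the face that was toward the robot now looks up at the camera.
- **Flush:** I pushed the overhanging end in using the finger offset measured at the edge contact. Camera profiles along the plate's front edge, in both views, put the block end within about 1 to 2 mm of the edge. One earlier, coarser corner reading suggested it sits about 4 to 5 mm inside; the closer check did not bear that out.
- **Rod:** It came out of both clips and now lies in both V-notches. Its ends are at x ≈ 2 and 140 mm and y ≈ −130 mm of the stand. That puts its centre at about (71, −130) against the target (70, −130). I did not measure its height directly.
- **Forces I could not confirm:** While gripping the rod the fingers read 9.7 mm instead of 12 mm, and I did not see the expected 12 to 18 N pull peak, probably because force is only reported at the end of each move. The pictures showed the rod firmly held.
- **Everything else:** I saw no contact with the camera. The marker and sherd look unmoved in the last pictures.

One early move drove three arm joints to their range limits, with about 19 N showing on the tool. I backed out and used less lean after that.

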